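Refit the roller clips of a laboratory tubing pump and set its occlusion dial

TASK

The tubing pump is back from cleaning and its cover is off: with the fork tool, push a spring clip sideways into the groove of every roller axle that has none until it snaps fully home, pushing gently and never with the fingers (lay a clip flat on the pump in front of its axle first, mouth towards it; spare clips can stay where they lie). Then lay the fork back in its wooden rest, and, once all the axles are clipped, turn the dial's white pointer to the broad index mark. Leave the other things on the bench where they are.

Things in the scene. Friction and masses are not known exactly. Their poses are not given: they have to be found in the camera images.
- pump: Tubing (peristaltic) pump, fixed: a white and grey box 190 mm (x) by 300 mm (y), its flat top deck 100 mm above the table; origin at the centre of its underside. The rotor is set in the deck, centred at x 0, y +55 mm of this frame; the dial stands on the deck at x 0, y -102 mm. Nothing else stands up from the deck.
- rotor: The pump's rotor, fixed (it does not turn): a round aluminium plate 134 mm across, flush with the deck, in a well 162 mm across; a clip lies flat and slides freely over plate, gap and deck alike. Origin on the rotor axis at table height. Five roller axles stand up through it on a circle of 56 mm radius, 72 degrees apart.
- axle1 (a point): Groove of roller axle 1: on its centre line, 2.5 mm above the plate, where a seated clip's bore centre comes. The groove is 10 mm in diameter and reaches from the plate to 7 mm above it; above that the axle's head is 14 mm in diameter, up to 13 mm above the plate. A clip may come from any side.
- axle2 (a point): Groove of roller axle 2: on its centre line, 2.5 mm above the plate, where a seated clip's bore centre comes. The groove is 10 mm in diameter and reaches from the plate to 7 mm above it; above that the axle's head is 14 mm in diameter, up to 13 mm above the plate. A clip may come from any side.
- axle3 (a point): Groove of roller axle 3: on its centre line, 2.5 mm above the plate, where a seated clip's bore centre comes. The groove is 10 mm in diameter and reaches from the plate to 7 mm above it; above that the axle's head is 14 mm in diameter, up to 13 mm above the plate. A clip may come from any side.
- axle4 (a point): Groove of roller axle 4: on its centre line, 2.5 mm above the plate, where a seated clip's bore centre comes. The groove is 10 mm in diameter and reaches from the plate to 7 mm above it; above that the axle's head is 14 mm in diameter, up to 13 mm above the plate. A clip may come from any side.
- axle5 (a point): Groove of roller axle 5: on its centre line, 2.5 mm above the plate, where a seated clip's bore centre comes. The groove is 10 mm in diameter and reaches from the plate to 7 mm above it; above that the axle's head is 14 mm in diameter, up to 13 mm above the plate. A clip may come from any side.
- fitted1_c (a point): Clip that sits home on axle 1 from the start; absent (None) if that axle has none. One or two of the five axles have their clip at the start. Same kind of clip and same point as clip1.
- fitted2_c (a point): Clip that sits home on axle 2 from the start; absent (None) if that axle has none. One or two of the five axles have their clip at the start. Same kind of clip and same point as clip1.
- fitted3_c (a point): Clip that sits home on axle 3 from the start; absent (None) if that axle has none. One or two of the five axles have their clip at the start. Same kind of clip and same point as clip1.
- fitted4_c (a point): Clip that sits home on axle 4 from the start; absent (None) if that axle has none. One or two of the five axles have their clip at the start. Same kind of clip and same point as clip1.
- fitted5_c (a point): Clip that sits home on axle 5 from the start; absent (None) if that axle has none. One or two of the five axles have their clip at the start. Same kind of clip and same point as clip1.
- clip1_c (a point): Loose clip, at first flat on the cork mat: dark spring-steel U, 5 mm thick, 26 mm wide, 21 g, alike either way up. This point: centre of its bore, 2.5 mm above its underside; x points out of the open mouth, z up. Its flat back is 14 mm behind the point, the mouth's tips about 12 mm ahead; lips stand 5 mm ahead of the point. It centres itself on an axle up to 3 mm off line.
- clip2_c (a point): Second loose clip, same kind and point. Grasping: the back half (x from -14 to +1 mm) is rigid, with 45-degree back corners and parallel sides 26 mm apart from x = -7 to +1 mm: take it across these sides, centred 3 to 4 mm behind the point. The front halves are two sprung arms that spread over the axle.
- clip3_c (a point): Third loose clip, same kind and point. Laid on the pump with its mouth towards an axle and its point 20 mm or more from the axle's centre line, a clip is clear of the axle's head.
- clip4_c (a point): Fourth loose clip, same kind and point. The cork mat on which the clips start, 160 x 160 mm and 2 mm thick, lies flat on the table to the left or the right of the pump; the fork's rest is on the other side.
- fork_grip (a point): Grip point of the fork tool (about 120 g), the middle of the handle's width and height; x points along the tool to the fork, z up. The handle is a black bar 16 mm wide and 22 mm high, from 55 mm behind this point to 45 mm ahead; grip it across its width. A cranked steel shank leads from it down to the fork.
- fork_tip (a point): Between the tines' ends: 80 mm ahead of the grip point, 38 mm below it; same axes. Tines 5 mm wide, 6 mm high (underside 3 mm below this point), round ends of radius 2.5 mm at 11.3 mm to either side. Against a clip's back corners they centre it, bore centre 12 mm ahead of this point. The fork is low for 20 mm back from here. A clip gives way at 5 to 15 N.
- rest_seat (a point): Where the fork's grip point lies in its fixed wooden rest, 45 mm above the table; x along the tool, fork end at +x. Two open saddles, 10 mm long, centred 34 mm ahead and 42 mm behind, carry the handle's underside 34 mm above the table between cheeks 24 mm apart and 14 mm high; between the saddles fingers can go down to 4 mm above the table.
- dial (a joint): Occlusion dial on the pump deck, turns about the vertical; 0 = pointer towards the pump's -x side, growing clockwise seen from above, up to 4.71 rad. It stays where it is left and turns at about 0.05 N m. The index mark, a broad black bar 16 x 5 mm on the deck 45 mm from the axis (the other scale marks are thin and short), is at 2.094 rad (120 degrees).
- dial_grip (a point): On the dial's axis, 37 mm above the deck, the height to grip; turns with the dial. A bar grip 14 mm wide, 42 mm long, its top 44 mm above the deck, on a 44 mm skirt and a 68 mm collar; the bar lies along this point's x axis, the white pointer line is on its -x half. Grip it across the 14 mm.
- screwdriver: Bystander: a blue-handled screwdriver, 170 mm long; leave it where it is.
- marker: Bystander: a black marker pen, 130 x 14 x 14 mm; leave it where it is.
- cup1: Bystander: a clear plastic cup, 72 mm across and 100 mm high; leave it where it is.

How it is judged (in metres and radians):
On the way, in this order (a step that is already met when the one before it is completed fails the run):
1. every roller axle has a clip snapped home in its groove (distance between any of fitted1_c, clip1_c, clip2_c, clip3_c, clip4_c and axle1 below 0.003 m and distance between any of fitted2_c, clip1_c, clip2_c, clip3_c, clip4_c and axle2 below 0.003 m and distance between any of fitted3_c, clip1_c, clip2_c, clip3_c, clip4_c and axle3 below 0.003 m and distance between any of fitted4_c, clip1_c, clip2_c, clip3_c, clip4_c and axle4 below 0.003 m and distance between any of fitted5_c, clip1_c, clip2_c, clip3_c, clip4_c and axle5 below 0.003 m), for 0.3 s.
2. the dial's pointer stands at the index mark (value of joint dial between 1.974 and 2.214 rad), for 0.3 s.
At the end, for the whole second after the job is handed in: Every axle has a clip home in its groove (bore centre within 3 mm of the groove's centre), the dial is within 0.12 rad of the index mark and still, and the fork lies level in its rest (grip point within 15 mm of the seat) (all of step 1 and all of step 2 and distance between fork_grip and rest_seat below 0.015 m and angle between fork_grip's own z axis and vertical below 0.15 rad and velocity of joint dial below 0.05 rad/s); the robot touches nothing.
It fails at once if the fingers press (over 2 N) on a clip that is within 6 mm of home on an axle: it is to be pushed on with the fork ((contact force between the fingers and clip1 above 2 N and (distance between clip1_c and axle1 below 0.006 m or distance between clip1_c and axle2 below 0.006 m or distance between clip1_c and axle3 below 0.006 m or distance between clip1_c and axle4 below 0.006 m or distance between clip1_c and axle5 below 0.006 m)) or (contact force between the fingers and clip2 above 2 N and (distance between clip2_c and axle1 below 0.006 m or distance between clip2_c and axle2 below 0.006 m or distance between clip2_c and axle3 below 0.006 m or distance between clip2_c and axle4 below 0.006 m or distance between clip2_c and axle5 below 0.006 m)) or (contact force between the fingers and clip3 above 2 N and (distance between clip3_c and axle1 below 0.006 m or distance between clip3_c and axle2 below 0.006 m or distance between clip3_c and axle3 below 0.006 m or distance between clip3_c and axle4 below 0.006 m or distance between clip3_c and axle5 below 0.006 m)) or (contact force between the fingers and clip4 above 2 N and (distance between clip4_c and axle1 below 0.006 m or distance between clip4_c and axle2 below 0.006 m or distance between clip4_c and axle3 below 0.006 m or distance between clip4_c and axle4 below 0.006 m or distance between clip4_c and axle5 below 0.006 m))).
It fails at once if an axle is pressed with more than 30 N (contact force between rotor and anything else above 30 N).
It fails at once if a bystander is shifted by more than 40 mm (distance of any of screwdriver, marker, cup1 from where it was at the start of the episode above 0.04 m).
Of fitted1, fitted2, fitted3, fitted4, fitted5 only 1 to 2 are there at a start; the rules pass over those that are not, and their reading is None.
At some moment in a run one of clip1, clip2, clip3, clip4 may be knocked a few centimetres aside while the robot is not near it.
It also fails if it takes over 210 s, if anything falls off the work surface, if the arm or the gripper's body presses on something with over 40 N, if the wrist force passes 120 N, or if a joint passes its speed limit or range.

ROBOT

A 6-joint arm with a two-finger parallel gripper is mounted at the origin on the work surface. World frame = base frame: x ahead of the robot, y to its left, z up, the work surface at z = 0. Lengths are in mm, angles in rad, forces in N, time in s.
With the tool pointing down it reaches from about 375 to 925 mm from the base axis. Payload 5.7 kg.
Tool frame: the origin (TCP) lies on the mounting face of the last link; the fingertips stand 182 mm ahead of it and the grasp point (between the pads) lies 163 mm ahead of it (bot.tip_reach is the distance from the TCP to the fingertips, in mm); z points along the fingers, y is the direction in which the jaws open and shut (so a half turn about z gives the same grasp; the last joint's range is limited). The gripper opens to 88 mm and grips with 3 to 60 N. Pads are 20 mm wide; open, the fingers measure 115 mm over their backs; the gripper's body (75 mm by 178 mm) begins 61 mm behind the grasp point.
Start: joints at [1.113, 0.359, 1.51, -0, 1.272, -0.115], TCP at [201.675, 565.078, 404.623] pointing down, gripper open.
Joint ranges: [-2.97, 2.97], [-1.01, 2.36], [0.21, 2.38], [-0.96, 4.11], [0.2, 2.71], [-2.98, 2.98]. Speed limits (rad/s): [2.39, 2.39, 3.14, 3.14, 3.14, 3.14].

INTERFACE

Orientations are given as a rotation vector (axis times angle).
In Python, from workcell import bot, eyes gives the robot as it stands.
- The arm moves only by the tool step_arm, never from a script. Its argument "deltas" is a list of rows, each a list of 7 numbers: the shift along the tool's x, y, z in mm, then the turn, a rotation vector about the tool's x, y, z in rad, then the gripper's target within -1 to 1 (shut at 1, half-way at 0, fully open at -1). A call has 1 to 12 rows; each row is the pose to reach, as a shift and turn from the pose commanded when the call began, along the tool's axes at that moment; what a row does not reach only later rows make up. A row lasts 1/10 s, in which the tool goes at most 50 mm and 8.59 degrees, less where a joint would pass 70% of its speed; a pose out of reach is approached as far as the arm can. A call with a gripper value outside its range is refused whole. The fingers move at their own pace and stop on an object; "newtons" is the grip in N (left out, the last holds). Time passes only in rows, so rows that repeat a pose let the fingers close. It gives the time, the measured TCP pose, the force and the opening at its end, in the units of the state.
- bot.get_state(): the state, without advancing time (a new reading comes with each control period).
- eyes.grab_frame(name): name is "scene" or "top" or "wrist"; returns a dict with "image" (420x560x3 uint8, red, green, blue), "camera_matrix" (3x3 intrinsics, pixels), "rvec" (rotation vector, rad) and "tvec" (3), from world to camera coordinates, as OpenCV has them. Camera axes: x right, y down, z forward; pixel columns grow to the right and rows downward; lengths in mm; the calibration is good to about 2 mm. A picture is of the moment at which its call begins. There is no depth.
- bot.job_done(): hands the job in, once; it reports no verdict.
The state is a dict: "clock": time; "joint_pos": joint angles; "qvel": joint speeds; "tau": joint torques, N m; "ee_pos": TCP position; "orientation": TCP orientation; "contact_force": force on the tool from outside, world axes, zero at the start; "torque": the same for the moment, N m; "grip_width": finger opening in mm.
Only numpy, scipy, OpenCV 4.12 (cv2) and the standard library are available. Lean on these libraries where they do the work, as an engineer would, in place of code of your own. Each camera call takes 0.05 s, during which the arm holds its last target. There are 200 camera calls.

## Working session

There is one attempt and no reset: what is moved stays moved. The work goes in short steps, Python scripts to look and compute and a tool call to move; the robot and the scene stay as the last step left them, time stands still between calls to the robot, and variables do not carry over. Pictures are saved under pics/ and viewed, about 12 in all and at most 16, crops included, and the job is handed in when it is done.

Besides the shell and the picture viewer there is one more tool, called by a JSON object that holds its "method" and its "body". step_arm: Moves the arm, as the interface text tells. Its arguments: {"type":"object","properties":{"deltas":{"type":"array"},"newtons":{"type":"number"}},"required":["deltas"]}

```bash
mkdir -p pics
cat > h.py <<'E'
import numpy as np, cv2
from workcell import bot, eyes
def grab(n,save=None):
    f=eyes.grab_frame(n)
    if save: cv2.imwrite(f'pics/{save}.png',cv2.cvtColor(f['image'],cv2.COLOR_RGB2BGR))
    return f
def ray(f,uv,z):
    R=cv2.Rodrigues(np.array(f['rvec'],float))[0]; t=np.array(f['tvec'],float).ravel()
    K=np.array(f['camera_matrix']); c=-R.T@t
    uv=np.atleast_2d(np.array(uv,float)); d=(np.c_[uv,np.ones(len(uv))]@np.linalg.inv(K).T)@R
    return c+d*((z-c[2])/d[:,2])[:,None]
def proj(f,P):
    return cv2.projectPoints(np.array(P,float).reshape(-1,1,3),np.array(f['rvec'],float),np.array(f['tvec'],float),np.array(f['camera_matrix'],float),None)[0].reshape(-1,2)
E
python3 - <<'E'
from h import *
s=bot.get_state();print(s)
ims=[]
for n in('top','scene'):
    f=grab(n,n+'0');R=cv2.Rodrigues(np.array(f['rvec'],float))[0];print(n,(-R.T@np.array(f['tvec']).ravel()).round(),R[2].round(2),f['camera_matrix'][0][0])
E
```

```text
{'clock': 0.0, 'joint_pos': array([ 1.11288260e+00,  3.59495371e-01,  1.51143498e+00, -1.74694572e-05,
        1.27247142e+00, -1.15107557e-01]), 'qvel': array([-0.0020344 ,  0.00112266, -0.0004459 , -0.00220306,  0.00104737,
       -0.00017319]), 'tau': array([ 2.89152740e-03, -5.15375483e+01, -2.70733738e+01,  6.76896796e-02,
        3.46700451e-02, -1.45313497e-04]), 'ee_pos': array([201.53395211, 564.76027265, 403.81405064]), 'orientation': array([-5.35753233e-01, -3.09506928e+00,  2.73288647e-03]), 'contact_force': array([ 0.29247499,  1.22862336, -0.08045953]), 'torque': array([-0.00076687, -0.00105375,  0.0226878 ]), 'grip_width': 87.65986700817612}
top [ 388.   16. 1337.] [ 0.15  0.01 -0.99] 430.8243945625726
scene [1113.  501. 1022.] [-0.48 -0.41 -0.77] 514.6835584819904
```

View pics/top0.png

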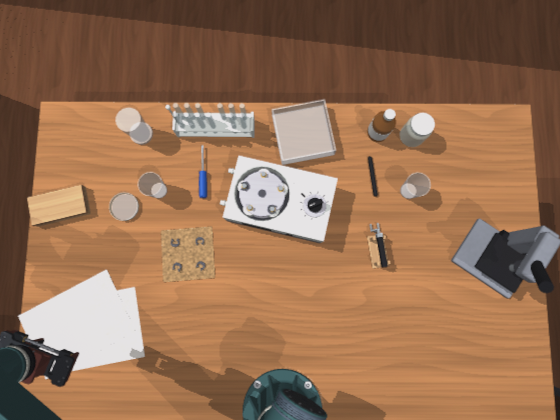

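View pics/scene0.png

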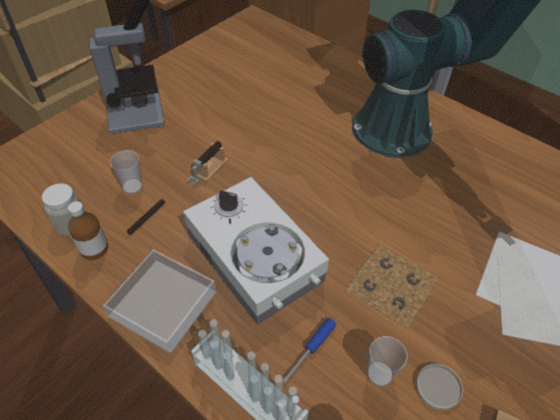

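The top view shows the pump at about (280,198), with the rotor at (262,193) and the dial at (315,204). The mat is at (188,254) with clips at (175,242), (200,240), (177,267) and (201,266), and the fork rest is at (377,250). Next I get rough positions and the wrist camera's offset.

Run:
```python
from h import *
f=grab('top')
for n,uv,z in [('rotor',(262,193),100),('dial',(315,204),137),('mat',(188,254),2),('fork',(379,248),45),('pumpcorners',(239,157),100),('',(337,180),100),('',(327,241),100),('',(224,220),100)]:
    print(n,ray(f,uv,z)[0].round())
w=grab('wrist','w0');R=cv2.Rodrigues(np.array(w['rvec'],float))[0];c=-R.T@np.array(w['tvec']).ravel()
s=bot.get_state();T=cv2.Rodrigues(s['orientation'])[0]
print('cam in tool',T.T@(c-s['ee_pos']),'\ncam axes rows in tool\n',(R@T).round(3),w['camera_matrix'],'\nT',T.round(3))
```

```text
rotor [628.  64. 100.]
dial [591. -88. 137.]
mat [454. 294.   2.]
fork [ 474. -286.   45.]
pumpcorners [736. 133. 100.]
 [ 669. -156.  100.]
 [ 490. -125.  100.]
 [548. 173. 100.]
cam in tool [83.1225929   0.15308805 20.4187085 ] 
cam axes rows in tool
 [[ 0.001  1.    -0.   ]
 [-0.953  0.001 -0.302]
 [-0.302  0.001  0.953]] [[317.08250719   0.         275.05540774]
 [  0.         317.08250719 204.95709309]
 [  0.           0.           1.        ]] 
T [[-0.942  0.336 -0.   ]
 [ 0.336  0.942 -0.001]
 [ 0.    -0.001 -1.   ]]
```

```bash
cat >> h.py <<'E'
def tool():
    s=bot.get_state(); return s['ee_pos'],cv2.Rodrigues(s['orientation'])[0]
def delta(p,az):
    """move row from measured pose to TCP p, tool down, tool-x azimuth az (deg)"""
    e,T=tool(); a=np.radians(az); x=np.array([np.cos(a),np.sin(a),0]); z=np.array([0,0,-1.])
    G=np.c_[x,np.cross(z,x),z]; r=cv2.Rodrigues(T.T@G)[0].ravel(); d=T.T@(np.array(p)-e)
    print('row',d.round(1),r.round(4),'rows>=',np.ceil(max(np.linalg.norm(d)/50,np.degrees(np.linalg.norm(r))/8.59)))
E
python3 -c "
from h import *
delta([454,294,330],160.4)"
```

```text
row [-328.8 -170.2   74.3] [-0.0012 -0.0001 -0.0007] rows>= 8.0
```

{"method": "step_arm", "body": {"deltas": [[-328,-170,74,0,0,0,-1],[-328,-170,74,0,0,0,-1],[-328,-170,74,0,0,0,-1],[-328,-170,74,0,0,0,-1],[-328,-170,74,0,0,0,-1],[-328,-170,74,0,0,0,-1],[-328,-170,74,0,0,0,-1],[-328,-170,74,0,0,0,-1],[-328,-170,74,0,0,0,-1],[-328,-170,74,0,0,0,-1],[-328,-170,74,0,0,0,-1]]}}

```text
clock: 1.3
ee_pos: [452.7, 295.5, 330.8]
orientation: [-0.535, -3.095, -0.0]
contact_force: [0.5, 0.1, -0.3]
grip_width: 87.8
```

Run:
```python
from h import *
e,T=tool();print(e,T.round(3))
grab('wrist','mat1')
delta([625,50,400],160.4)
```

```text
[452.69550424 295.46048266 330.79222579] [[-0.942  0.335 -0.   ]
 [ 0.335  0.942  0.   ]
 [ 0.     0.    -1.   ]]
row [-244.7 -173.8  -69.2] [ 0.0002 -0.0002  0.0007] rows>= 7.0
```

View pics/mat1.png

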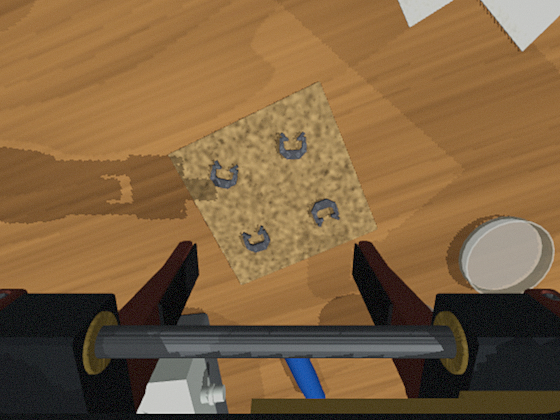

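The wrist view shows four dark U clips on the mat at about (224,175), (292,146), (257,240) and (325,212). The lower gripper fingers are visible at about (175,300) and (385,300). I'll store the calibration with this frame and then view the pump.

```bash
cat >> h.py <<'E'
import pickle
def keep(n,tag):
    f=grab(n,tag); pickle.dump(f,open(f'pics/{tag}.pkl','wb')); return f
def load(tag): return pickle.load(open(f'pics/{tag}.pkl','rb'))
E
python3 -c "
from h import *
keep('wrist','mat2')"
```

{"method": "step_arm", "body": {"deltas": [[-245,-174,-70,0,0,0,-1],[-245,-174,-70,0,0,0,-1],[-245,-174,-70,0,0,0,-1],[-245,-174,-70,0,0,0,-1],[-245,-174,-70,0,0,0,-1],[-245,-174,-70,0,0,0,-1],[-245,-174,-70,0,0,0,-1],[-245,-174,-70,0,0,0,-1],[-245,-174,-70,0,0,0,-1]]}}

```text
clock: 2.3
ee_pos: [624.7, 50.0, 400.2]
orientation: [-0.534, -3.094, -0.001]
contact_force: [0.0, -0.3, 0.3]
grip_width: 88.0
```

Run:
```python
from h import *
e,T=tool();print(e)
f=keep('wrist','pump1')
cv2.imwrite('pics/pump1b.png',cv2.resize(cv2.imread('pics/pump1.png'),(800,600)))
```

```text
[624.72337658  49.98481816 400.15694072]
```

View pics/pump1b.png

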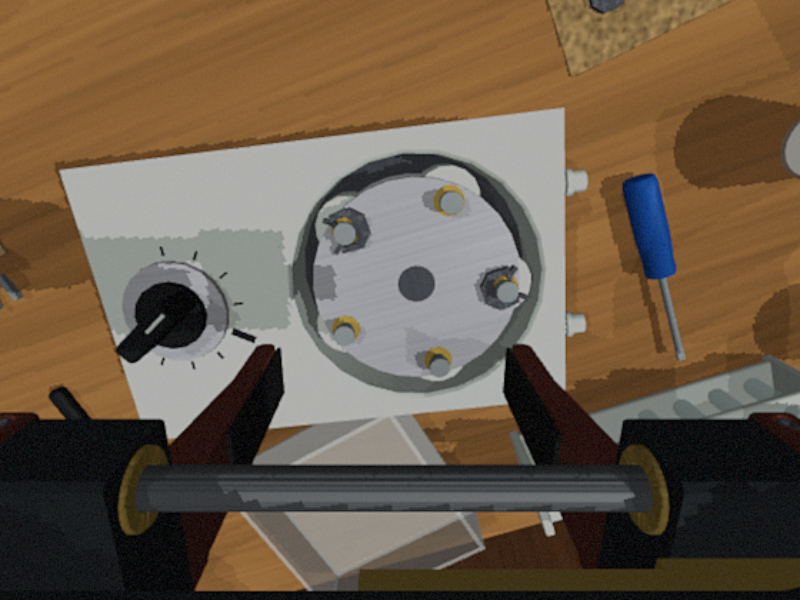

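The pump view (800x600) shows fitted clips on the axles at (344,232) and (505,289). The axles at (450,200), (344,330) and (438,362) are empty. The dial is at (175,315) with its pointer at lower left, and the broad mark is at (243,338). Next I take a view that covers the pump again plus the fork, then one above the fork.

```bash
python3 -c "
from h import *
delta([547,-90,400],160.4)"
```

```text
row [  26.1 -158.1    0.2] [-0.0001 -0.002   0.001 ] rows>= 4.0
```

{"method": "step_arm", "body": {"deltas": [[26,-158,0,0,0,0,-1],[26,-158,0,0,0,0,-1],[26,-158,0,0,0,0,-1],[26,-158,0,0,0,0,-1],[26,-158,0,0,0,0,-1],[26,-158,0,0,0,0,-1]]}}

```text
clock: 2.95
ee_pos: [548.3, -90.0, 400.7]
orientation: [0.534, 3.096, 0.001]
contact_force: [0.5, -0.0, -0.3]
grip_width: 87.9
```

Run:
```python
from h import *
print(tool()[0]); keep('wrist','pf')
delta([470,-270,330],160.4)
```

```text
[548.27872192 -90.03959532 400.68756131]
row [  13.8 -196.1   70.5] [0.0008 0.0001 0.0009] rows>= 5.0
```

{"method": "step_arm", "body": {"deltas": [[12,-195,70,0,0,0,-1],[12,-195,70,0,0,0,-1],[12,-195,70,0,0,0,-1],[12,-195,70,0,0,0,-1],[12,-195,70,0,0,0,-1],[12,-195,70,0,0,0,-1],[12,-195,70,0,0,0,-1]]}}

```text
clock: 3.7
ee_pos: [472.3, -269.9, 330.9]
orientation: [0.534, 3.095, 0.001]
contact_force: [-1.1, -0.0, -0.3]
grip_width: 87.7
```

Run:
```python
from h import *
print(tool()[0]); keep('wrist','fork1')
a=cv2.imread('pics/pf.png');b=cv2.imread('pics/fork1.png')
cv2.imwrite('pics/both.png',np.vstack([a[:320],b[:270]]))
```

```text
[ 472.34867384 -269.91279849  330.89471292]
```

View pics/both.png

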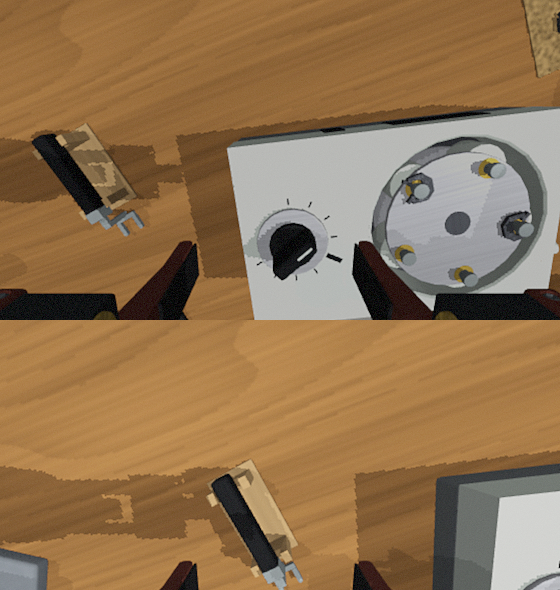

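The upper half shows the fork handle from (40,145) to (98,212), with tines at (125,222) and the rotor again. The lower half shows the fork from nearly overhead, with its handle from (220,480) to (270,565) and tines at (290,575), so rows 160–255 in the image. Now I measure.

```bash
cat > m1.py <<'E'
from h import *
from scipy.optimize import least_squares
def hough(f,uv,r0,r1,s=6,w=16):
    g=cv2.cvtColor(f['image'],cv2.COLOR_RGB2GRAY);u,v=map(int,uv)
    c=cv2.resize(g[v-w:v+w,u-w:u+w],None,fx=s,fy=s,interpolation=cv2.INTER_CUBIC)
    c=cv2.GaussianBlur(c,(0,0),4)
    h=cv2.HoughCircles(c,cv2.HOUGH_GRADIENT,1,200,param1=60,param2=8,minRadius=int(r0*s),maxRadius=int(r1*s))
    if h is None: return None
    return h[0,0,:2]/s+[u-w,v-w]-0.5+.5/s, h[0,0,2]/s
def P(f):
    R=cv2.Rodrigues(np.array(f['rvec'],float))[0];return np.array(f['camera_matrix'])@np.c_[R,np.array(f['tvec']).ravel()]
def tri(fa,a,fb,b):
    X=cv2.triangulatePoints(P(fa),P(fb),np.array(a,float).T.copy(),np.array(b,float).T.copy());return (X[:3]/X[3]).T
A=load('pump1');B=load('pf')
sa=[(315,140),(241,163),(355,203),(241,231),(308,257)];sb=[(490,168),(421,190),(524,230),(405,258),(464,277)]
ca=[];cb=[]
for a,b in zip(sa,sb):
    x=hough(A,a,6,10);y=hough(B,b,6,10.5);print(a,x,b,y);ca.append(x[0] if x else a);cb.append(y[0] if y else b)
print('tri',tri(A,ca,B,cb).round(1))
def fit(pts):
    # axles are in angular order 0(315,140),1..; assign order by angle
    c=pts[:,:2].mean(0);an=np.arctan2(*(pts[:,:2]-c).T[::-1]);o=np.argsort(an);k=np.empty(5,int);k[o]=range(5)
    g=lambda p:(np.c_[p[0]+56*np.cos(p[2]+k*2*np.pi/5),p[1]+56*np.sin(p[2]+k*2*np.pi/5)])
    r=least_squares(lambda p:(g(p)-pts[:,:2]).ravel(),[*c,an.min()]);return r.x,g(r.x),np.abs(r.fun).max()
for f,c in((A,ca),(B,cb)):
    print([q if i<3 else q for i,q in enumerate(fit(ray(f,c,113)))])
C=load('fork1')
for n,f,(x0,y0,x1,y1) in(('fork1',C,(200,140,290,256)),('pf',B,(25,125,110,220))):
    im=f['image'][y0:y1,x0:x1];m=(im.max(2)<50).astype('uint8')
    m=cv2.morphologyEx(m,cv2.MORPH_OPEN,np.ones((5,5),np.uint8))
    k,l,st,_=cv2.connectedComponentsWithStats(m);i=1+np.argmax(st[1:,4]);ct=cv2.findContours((l==i).astype('uint8'),0,1)[0][0]+np.array([x0,y0])
    bx=cv2.boxPoints(cv2.minAreaRect(ct));print(n,bx.round(1).tolist());print(ray(f,bx,50).round(1).tolist())
E
python3 m1.py
```

```text
(315, 140) None (490, 168) (array([499.1666673 , 172.33333333]), np.float32(8.983334))
(241, 163) (array([240.83333333, 162.99999936]), np.float32(8.033334)) (421, 190) (array([422.6666673, 192.1666673]), np.float32(8.533334))
(355, 203) (array([355.83333333, 205.1666673 ]), np.float32(8.416667)) (524, 230) (array([528.1666673 , 232.49999936]), np.float32(10.033334))
(241, 231) (array([240.6666673 , 234.33333333]), np.float32(6.2333336)) (405, 258) (array([411.49999936, 262.33333333]), np.float32(10.400001))
(308, 257) (array([307.6666673 , 258.49999936]), np.float32(7.5333333)) (464, 277) (array([472.99999936, 283.49999936]), np.float32(9.849999))
tri [[584.2  99.4 116.2]
 [581.1  35.3 114.4]
 [649.2 116.6 116.2]
 [641.7  11.4 117.1]
 [683.9  61.1 117.3]]
[array([628.22186793,  65.08419011,  -2.57681241]), array([[585.09835388, 100.81040647],
       [580.91831836,  35.11129906],
       [648.87362011, 117.13709716],
       [642.11018056,  10.83370834],
       [684.10886676,  61.52843952]]), np.float64(1.5269092910797326)]
[array([631.0656243 ,  66.00265646,  -2.56819076]), array([[587.63569787, 101.35575377],
       [584.02224539,  35.62304979],
       [651.26783254, 118.23167887],
       [645.42114362,  11.87392966],
       [686.98120208,  62.92887019]]), np.float64(1.868349011080909)]
fork1 [[209.1999969482422, 162.89999389648438], [228.10000610351562, 152.0], [280.6000061035156, 243.1999969482422], [261.70001220703125, 254.10000610351562]]
[[419.5, -308.3, 50.0], [416.4, -290.1, 50.0], [507.6, -276.4, 50.0], [512.1, -296.2, 50.0]]
pf [[30.799999237060547, 141.39999389648438], [49.5, 127.4000015258789], [105.9000015258789, 202.60000610351562], [87.19999694824219, 216.60000610351562]]
[[420.4, -309.8, 50.0], [414.6, -284.2, 50.0], [504.5, -269.2, 50.0], [512.0, -296.5, 50.0]]
```

```bash
cat > clips.py <<'E'
from h import *
def clips(f,z=4.5,roi=None,lo=250):
    im=f['image'];R,G,B=[im[...,i].astype(int) for i in range(3)]
    m=((im.max(2)<125)&(R-B<22)).astype('uint8')
    if roi: q=np.zeros_like(m);x0,y0,x1,y1=roi;q[y0:y1,x0:x1]=1;m&=q
    m=cv2.morphologyEx(m,cv2.MORPH_CLOSE,np.ones((3,3),np.uint8))
    out=[]
    n,l,st,ce=cv2.connectedComponentsWithStats(m)
    for i in range(1,n):
        if st[i,4]<lo*.4 or st[i,4]>lo*12: continue
        v,u=np.nonzero(l==i);W=ray(f,np.c_[u,v],z)[:,:2].astype(np.float32)
        hull=cv2.convexHull(W);M=cv2.moments(hull);hc=np.array([M['m10'],M['m01']])/M['m00']
        (c,wh,a)=cv2.minAreaRect(W)
        if max(wh)>45 or min(wh)<15: continue
        d=hc-W.mean(0); az=np.degrees(np.arctan2(d[1],d[0]))
        ang=min([a+90*k for k in range(-4,5)],key=lambda t:abs((t-az+180)%360-180)); ang=(ang+180)%360-180
        x=np.array([np.cos(np.radians(ang)),np.sin(np.radians(ang))]); p=W@x; q=W@np.array([-x[1],x[0]])
        bore=x*(p.min()+14)+np.array([-x[1],x[0]])*(q.min()+q.max())/2
        out.append((bore.round(1),round(az),round(ang),np.array([np.ptp(p),np.ptp(q)]).round(1),ce[i].round()))
    return out
if __name__=='__main__':
    for c in clips(load('mat2'),roi=(170,80,380,290)): print(*c)
E
python3 clips.py
```

```text
[413.2 327.3] 161 162 [24.5 25. ] [292. 148.]
[418.4 255. ] 140 148 [24.9 25.7] [223. 176.]
[490.3 336.8] -3 3 [25.9 25.7] [324. 210.]
[494.  260.1] -178 -180 [25.6 26. ] [257. 241.]
```

```bash
python3 -c "
from h import *
delta([487,337,300],3)"
```

```text
row [189.1 576.6  31.2] [ 1.1000e-03 -3.0000e-04  2.7484e+00] rows>= 19.0
```

{"method": "step_arm", "body": {"deltas": [[189,577,-60,0,0,2.748,-1],[189,577,-60,0,0,2.748,-1],[189,577,-60,0,0,2.748,-1],[189,577,-60,0,0,2.748,-1],[189,577,-60,0,0,2.748,-1],[189,577,-60,0,0,2.748,-1],[189,577,-60,0,0,2.748,-1],[189,577,-60,0,0,2.748,-1],[189,577,-60,0,0,2.748,-1],[189,577,-60,0,0,2.748,-1],[189,577,-60,0,0,2.748,-1],[189,577,-60,0,0,2.748,-1]]}}

```text
clock: 4.95
ee_pos: [484.9, 268.4, 384.8]
orientation: [2.611, 1.748, 0.002]
contact_force: [1.5, 0.0, -0.6]
grip_width: 87.8
```

```bash
python3 -c "
from h import *
print(bot.get_state()['joint_pos'])
delta([487,337,300],3)"
```

```text
[3.80751166e-01 3.12294627e-01 1.63544828e+00 2.14378108e-04
 1.19242551e+00 7.71664625e-01]
row [ 64.2 -24.3  84.8] [ 1.0000e-04 -1.5000e-03  1.1274e+00] rows>= 8.0
```

{"method": "step_arm", "body": {"deltas": [[64,-24,85,0,0,1.127,0],[64,-24,85,0,0,1.127,0],[64,-24,85,0,0,1.127,0],[64,-24,85,0,0,1.127,0],[64,-24,85,0,0,1.127,0],[64,-24,85,0,0,1.127,0],[64,-24,85,0,0,1.127,0],[64,-24,85,0,0,1.127,0],[64,-24,85,0,0,1.127,0],[64,-24,85,0,0,1.127,0]]}}

```text
clock: 5.95
ee_pos: [487.5, 334.2, 299.2]
orientation: [-3.14, -0.094, -0.001]
contact_force: [-0.2, -0.9, -0.4]
grip_width: 43.5
```

Run:
```python
from clips import *
f=keep('wrist','mat3');print(tool()[0])
A=clips(load('mat2'),roi=(170,80,380,290));Bc=clips(f,lo=350)
for c in Bc: print(*c)
# height: triangulate matching clips by top-plane pixel centroid
def P(f):
    R=cv2.Rodrigues(np.array(f['rvec'],float))[0];return np.array(f['camera_matrix'])@np.c_[R,np.array(f['tvec']).ravel()]
g=load('mat2')
for a in A:
    for b in Bc:
        if np.linalg.norm(a[0]-b[0])<15:
            X=cv2.triangulatePoints(P(g),P(f),a[4],b[4]);print('tri',(X[:3]/X[3]).ravel().round(1))
```

```text
[487.69687268 333.89963751 299.06597651]
[644.4 250.1] -5 3 [21.6 28.2] [396.  23.]
[493.8 259.7] -175 -177 [25.3 26.5] [358. 197.]
[490.7 336.5] 2 3 [25.3 25.4] [273. 202.]
[414.5 326.7] 168 164 [26.  26.5] [279. 272.]
[418.9 255.1] 142 144 [21.1 27.3] [356. 271.]
[351.5 593.8] -6 -45 [42. 21.] [ 17. 310.]
tri [417.1 326.2   5.1]
tri [421.  251.9   1.9]
tri [487.4 336.6   4.7]
tri [496.7 260.4   4.7]
```

```bash
python3 -c "
from h import *
delta([487.2,336.4,185],3)"
```

```text
row [ -0.4  -2.5 114.1] [-0.0003 -0.0006  0.0068] rows>= 3.0
```

{"method": "step_arm", "body": {"deltas": [[0,-1,80,0,0,0,0],[0,-1,80,0,0,0,0],[0,-1,80,0,0,0,0],[0,-1,80,0,0,0,0]]}}

```text
clock: 6.4
ee_pos: [488.1, 334.2, 218.8]
orientation: [3.14, 0.089, -0.001]
contact_force: [0.1, -0.3, -0.0]
grip_width: 44.0
```

```bash
python3 -c "
from clips import *
f=keep('wrist','near3')
for c in clips(f,lo=900): print(*c)
delta([487.2,336.4,185],3)"
```

```text
[493.8 259.9] -173 -179 [26.2 27.1] [388. 231.]
[490.1 336.4] 1 3 [26.4 25.3] [272. 237.]
row [-1.4 -2.1 34.8] [-0.0006 -0.0012  0.0041] rows>= 1.0
```

{"method": "step_arm", "body": {"deltas": [[-1,-2,33.5,0,0,0,0],[-1,-2,33.5,0,0,0,0],[-1,-2,33.5,0,0,0,0],[-1,-2,33.5,0,0,0,1],[-1,-2,33.5,0,0,0,1],[-1,-2,33.5,0,0,0,1],[-1,-2,33.5,0,0,0,1],[-1,-2,33.5,0,0,0,1]], "newtons": 15}}

```text
clock: 7.25
ee_pos: [487.3, 335.9, 185.9]
orientation: [-3.14, -0.087, -0.001]
contact_force: [-1.0, -0.6, 6.2]
grip_width: 25.1
```

```bash
python3 -c "
from h import *
print(bot.get_state()['contact_force'])
a=np.radians(0);E=np.array([585.1,100.8]);b=E-24*np.array([np.cos(a),np.sin(a)]);print(b)
delta([b[0]-3.5,b[1],330],0)"
```

```text
[-1.01183161 -0.60057109  6.16254862]
[561.1 100.8]
row [  57.2  238.6 -144.1] [-0.0002 -0.0008  0.0557] rows>= 6.0
```

{"method": "step_arm", "body": {"deltas": [[0,0,-50,0,0,0,1],[0,0,-100,0,0,0,1],[0,0,-144,0,0,0,1],[57,239,-144,0,0,0.055,1],[57,239,-144,0,0,0.055,1],[57,239,-144,0,0,0.055,1],[57,239,-144,0,0,0.055,1],[57,239,-144,0,0,0.055,1],[57,239,-144,0,0,0.055,1],[57,239,-144,0,0,0.055,1],[57,239,-144,0,0,0.055,1]]}}

```text
clock: 8.35
ee_pos: [556.8, 101.1, 328.9]
orientation: [-3.141, -0.001, 0.002]
contact_force: [-0.8, 0.0, -0.7]
grip_width: 25.2
```

Run:
```python
from h import *
s=bot.get_state();print(s['ee_pos'],s['grip_width'])
f=keep('wrist','pl1')
E=np.array([[585.1,100.8],[580.9,35.1],[648.9,117.1],[642.1,10.8],[684.1,61.5]])
p=proj(f,np.c_[E,np.full(5,113)]);print(p.round())
im=cv2.imread('pics/pl1.png')
for u,v in p: cv2.circle(im,(int(u),int(v)),2,(0,0,255),-1)
cv2.imwrite('pics/pl1b.png',cv2.resize(im,(800,600)))
delta([561.1-3.5,100.8,285],0)
```

```text
[556.81401526 101.11717014 328.94908928] 25.225533444801638
[[276. 195.]
 [378. 201.]
 [248.  89.]
 [430. 101.]
 [349.  20.]]
row [ 0.9  0.7 44. ] [-0.0003  0.0008  0.0018] rows>= 1.0
```

View pics/pl1b.png

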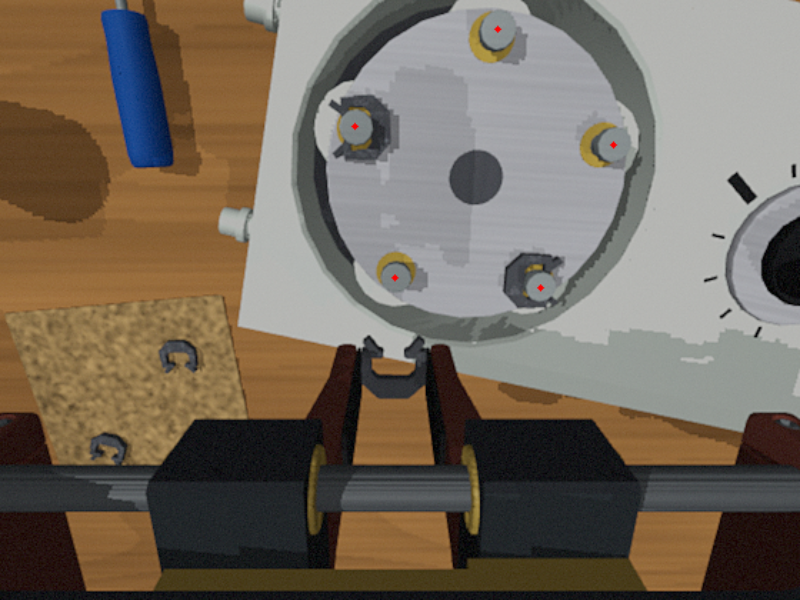

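The held clip's mouth at (393,350) faces the empty axle at (395,275). My projected red dots sit within about 1 mm of all five heads. Now I place it.

{"method": "step_arm", "body": {"deltas": [[1,0.5,30,0,0,0,1],[1,0.5,40,0,0,0,1],[1,0.5,44.5,0,0,0,1],[1,0.5,44.5,0,0,0,1],[1,0.5,44.5,0,0,0,1],[1,0.5,44.5,0,0,0,0.2],[1,0.5,44.5,0,0,0,0.2],[1,0.5,44.5,0,0,0,0.2],[1,0.5,-20,0,0,0,0.2],[1,0.5,-45,0,0,0,0.2],[1,0.5,-65,0,0,0,0.2]]}}

```text
clock: 9.5
ee_pos: [559.2, 99.9, 397.9]
orientation: [-3.141, -0.001, -0.008]
contact_force: [-0.2, -0.5, 0.4]
grip_width: 34.9
```

Run:
```python
from clips import *
f=keep('wrist','pl1c');print(tool()[0])
for c in clips(f,z=102.5,lo=300): print(*c)
g=clips(f,z=4.5,lo=250)
for c in g: print('mat',*c)
delta([494+3.5,259.8,300],180)
```

```text
[559.87079773  99.9577326  400.17704028]
[645.5 313.6] 18 60 [24.3 44.7] [ 20. 104.]
[648.2 114.3] 84 90 [27.7 27.4] [261. 100.]
[626.6  67. ] 152 137 [22.5 22.8] [317. 124.]
[528.7 218. ] -180 -180 [18.  19.8] [148. 228.]
[470.9 268.4] 165 162 [19.9 19.6] [106. 284.]
mat [650.3 114.4] 84 90 [37.6 37.2] [261. 100.]
mat [624.6  51.7] 152 137 [30.5 30.9] [317. 124.]
mat [493.2 259.9] -180 -180 [24.4 26.8] [148. 228.]
mat [414.7 326.7] 165 162 [26.9 26.6] [106. 284.]
row [ -63.2 -159.8   99.7] [ 1.390e-02 -6.000e-04 -3.141e+00] rows>= 21.0
```

{"method": "step_arm", "body": {"deltas": [[-63,-160,0,0,0,-1.6,0.2],[-63,-160,0,0,0,-1.6,0.2],[-63,-160,0,0,0,-1.6,0.2],[-63,-160,0,0,0,-1.6,0.2],[-63,-160,0,0,0,-1.6,0.2],[-63,-160,0,0,0,-1.6,0.2],[-63,-160,0,0,0,-1.6,0.2],[-63,-160,0,0,0,-1.6,0],[-63,-160,0,0,0,-1.6,0],[-63,-160,0,0,0,-1.6,0],[-63,-160,0,0,0,-1.6,0]]}}

```text
clock: 10.65
ee_pos: [495.0, 259.7, 393.4]
orientation: [-2.182, -2.26, 0.001]
contact_force: [-0.5, 0.3, -0.1]
grip_width: 43.7
```

```bash
python3 -c "
from h import *
delta([494+3.5,259.8,250],180)"
```

```text
row [  0.    2.7 143.4] [-1.0000e-03 -4.0000e-04 -1.5355e+00] rows>= 11.0
```

{"method": "step_arm", "body": {"deltas": [[0,2.5,143,0,0,-1.535,0],[0,2.5,143,0,0,-1.535,0],[0,2.5,143,0,0,-1.535,0],[0,2.5,143,0,0,-1.535,0],[0,2.5,143,0,0,-1.535,0],[0,2.5,143,0,0,-1.535,0],[0,2.5,143,0,0,-1.535,0],[0,2.5,143,0,0,-1.535,0],[0,2.5,143,0,0,-1.535,0],[0,2.5,143,0,0,-1.535,0],[0,2.5,143,0,0,-1.535,0],[0,2.5,143,0,0,-1.535,0]]}}

```text
clock: 11.85
ee_pos: [497.5, 259.7, 250.6]
orientation: [-0.009, -3.141, 0.001]
contact_force: [0.0, -0.1, 0.5]
grip_width: 43.9
```

```bash
python3 -c "
from clips import *
f=keep('wrist','near4')
for c in clips(f,lo=500): print(*c)
delta([497.2,259.8,186],180)"
```

```text
[413.6 327.4] 159 163 [25.1 26.8] [372. 107.]
[418.2 255.1] 144 147 [25.2 25.9] [264. 115.]
[493.8 260. ] -174 -178 [25.5 25.7] [275. 219.]
row [ 0.2  0.1 64.7] [-0.0004 -0.0007 -0.0072] rows>= 2.0
```

{"method": "step_arm", "body": {"deltas": [[0,0,50,0,0,0,0],[0,0,64,0,0,0,0],[0,0,64,0,0,0,0],[0,0,64,0,0,0,1],[0,0,64,0,0,0,1],[0,0,64,0,0,0,1],[0,0,64,0,0,0,1],[0,0,30,0,0,0,1],[0,0,-20,0,0,0,1],[0,0,-70,0,0,0,1],[0,0,-90,0,0,0.1,1],[0,0,-90,0,0,0.1,1]]}}

```text
clock: 13.1
ee_pos: [498.9, 260.4, 345.1]
orientation: [0.168, 3.13, 0.005]
contact_force: [-0.2, 0.8, 0.5]
grip_width: 24.8
```

Run:
```python
from h import *
print(bot.get_state()['grip_width'])
a=np.radians(30);x=np.array([np.cos(a),np.sin(a)]);b=np.array([642.1,10.8])-24*x-3.5*x;print(b)
delta([b[0],b[1],335],30)
```

```text
24.757577308069997
[618.2843014  -2.95     ]
row [-146.8 -249.1   10.2] [ 1.0100e-02 -1.5000e-03  2.5107e+00] rows>= 17.0
```

{"method": "step_arm", "body": {"deltas": [[-147,-249,10,0,0,2.511,1],[-147,-249,10,0,0,2.511,1],[-147,-249,10,0,0,2.511,1],[-147,-249,10,0,0,2.511,1],[-147,-249,10,0,0,2.511,1],[-147,-249,10,0,0,2.511,1],[-147,-249,10,0,0,2.511,1],[-147,-249,10,0,0,2.511,1],[-147,-249,10,0,0,2.511,1],[-147,-249,10,0,0,2.511,1],[-147,-249,10,0,0,2.511,1],[-147,-249,10,0,0,2.511,1]]}}

```text
clock: 14.3
ee_pos: [616.7, -3.2, 328.9]
orientation: [-2.563, -1.813, 0.004]
contact_force: [-0.1, -0.0, -0.3]
grip_width: 25.0
```

Run:
```python
from h import *
delta([618.3,-3,335],30)
```

```text
row [ 0.7  1.4 -6.1] [-0.0029  0.002   0.7081] rows>= 5.0
```

{"method": "step_arm", "body": {"deltas": [[0.7,1.4,-6,0,0,0.708,1],[0.7,1.4,-6,0,0,0.708,1],[0.7,1.4,-6,0,0,0.708,1],[0.7,1.4,-6,0,0,0.708,1],[0.7,1.4,-6,0,0,0.708,1],[0.7,1.4,-6,0,0,0.708,1],[0.7,1.4,-6,0,0,0.708,1]]}}

```text
clock: 15.0
ee_pos: [618.6, -3.0, 335.7]
orientation: [-3.03, -0.825, 0.004]
contact_force: [-0.1, -0.1, 0.2]
grip_width: 24.5
```

```bash
cat > ov.py <<'E'
from h import *
import sys
E=np.array([[585.1,100.8],[580.9,35.1],[648.9,117.1],[642.1,10.8],[684.1,61.5]])
def ov(tag):
    f=keep('wrist',tag);im=cv2.resize(cv2.imread(f'pics/{tag}.png'),(800,600))
    for u,v in proj(f,np.c_[E,np.full(5,113)])*(800/560): cv2.circle(im,(int(u),int(v)),2,(0,0,255),-1)
    cv2.imwrite(f'pics/{tag}_o.png',im)
if __name__=='__main__': ov(sys.argv[1])
E
python3 ov.py pl2; python3 -c "
from h import *
delta([618.3,-3,285],30)"
```

```text
row [-0.3 -0.1 51.1] [-0.001   0.0015  0.0076] rows>= 2.0
```

View pics/pl2_o.png

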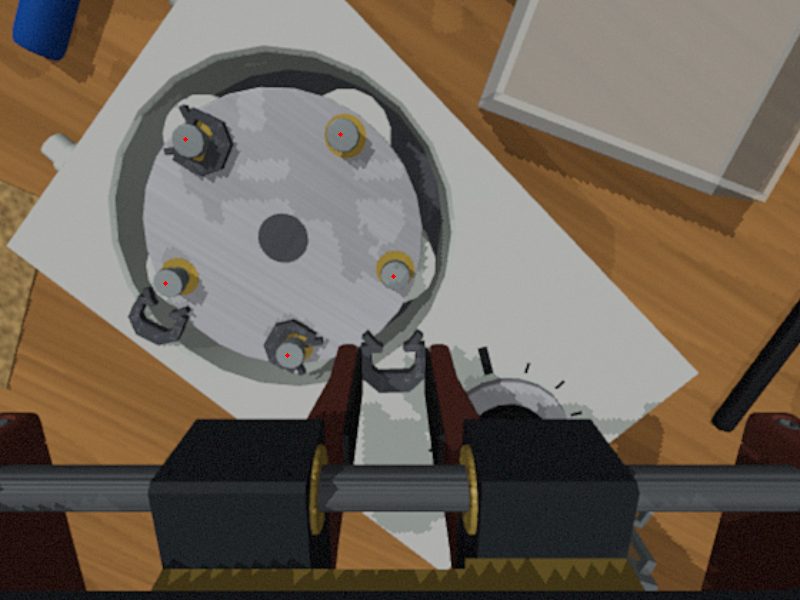

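Clip 1 lies at (158,318) with its mouth facing the axle at (172,283). The held clip faces the empty axle at (393,275). Placing it.

{"method": "step_arm", "body": {"deltas": [[0,0,35,0,0,0,1],[0,0,46,0,0,0,1],[0,0,51,0,0,0,1],[0,0,51,0,0,0,1],[0,0,51,0,0,0,1],[0,0,51,0,0,0,0.3],[0,0,51,0,0,0,0.3],[0,0,51,0,0,0,0.3],[0,0,10,0,0,0,0.3],[0,0,-30,0,0,0,0.3],[0,0,-60,0,0,0,0.3]]}}

```text
clock: 16.15
ee_pos: [619.4, -3.0, 399.7]
orientation: [3.032, 0.819, 0.003]
contact_force: [0.4, 0.2, 0.1]
grip_width: 30.9
```

```bash
python3 -c "
from h import *
a=np.radians(162);delta([413.9-3.5*np.cos(a),327.1-3.5*np.sin(a),396],162)"
```

```text
row [  -9.  -386.1    3.2] [ 2.7000e-03  7.0000e-04 -2.2998e+00] rows>= 16.0
```

{"method": "step_arm", "body": {"deltas": [[-9,-386,3,0,0,-2.3,0],[-9,-386,3,0,0,-2.3,0],[-9,-386,3,0,0,-2.3,0],[-9,-386,3,0,0,-2.3,0],[-9,-386,3,0,0,-2.3,0],[-9,-386,3,0,0,-2.3,0],[-9,-386,3,0,0,-2.3,0],[-9,-386,3,0,0,-2.3,0],[-9,-386,3,0,0,-2.3,0],[-9,-386,3,0,0,-2.3,0],[-9,-386,3,0,0,-2.3,0],[-9,-386,3,0,0,-2.3,0]]}}

```text
clock: 17.35
ee_pos: [416.8, 326.2, 394.4]
orientation: [1.234, 2.889, 0.0]
contact_force: [0.4, -0.5, -0.6]
grip_width: 44.1
```

```bash
python3 -c "
from h import *
a=np.radians(162);delta([413.9-3.5*np.cos(a),327.1-3.5*np.sin(a),250],162)"
```

```text
row [ -0.4   0.2 144.4] [ 3.00e-04  3.00e-04 -4.93e-01] rows>= 4.0
```

{"method": "step_arm", "body": {"deltas": [[0,0,144,0,0,-0.493,0],[0,0,144,0,0,-0.493,0],[0,0,144,0,0,-0.493,0],[0,0,144,0,0,-0.493,0],[0,0,144,0,0,-0.493,0],[0,0,144,0,0,-0.493,0]]}}

```text
clock: 17.95
ee_pos: [417.5, 326.2, 250.7]
orientation: [0.504, 3.1, 0.001]
contact_force: [-0.1, -0.5, 0.5]
grip_width: 44.0
```

```bash
python3 -c "
from clips import *
f=keep('wrist','near1')
for c in clips(f,lo=500): print(*c)
a=np.radians(162);delta([413.9-3.5*np.cos(a),327.1-3.5*np.sin(a),186],162)"
```

```text
[414.1 327.3] 162 162 [25.7 25.9] [274. 218.]
[418.8 254.7] 140 147 [26.4 26.1] [187. 250.]
row [ 0.4 -0.5 65.2] [ 0.0017  0.0016 -0.0081] rows>= 2.0
```

{"method": "step_arm", "body": {"deltas": [[0.3,-0.5,50,0,0,0,0],[0.3,-0.5,64.5,0,0,0,0],[0.3,-0.5,64.5,0,0,0,0],[0.3,-0.5,64.5,0,0,0,1],[0.3,-0.5,64.5,0,0,0,1],[0.3,-0.5,64.5,0,0,0,1],[0.3,-0.5,64.5,0,0,0,1],[0,0,30,0,0,0,1],[0,0,-20,0,0,0,1],[0,0,-70,0,0,0,1],[0,0,-90,0,0,0.1,1],[0,0,-90,0,0,0.1,1]]}}

```text
clock: 19.2
ee_pos: [418.0, 326.7, 343.9]
orientation: [0.658, 3.066, 0.008]
contact_force: [-0.3, 0.4, -0.2]
grip_width: 25.1
```

Run:
```python
from h import *
print(bot.get_state()['grip_width'])
a=np.radians(-4);x=np.array([np.cos(a),np.sin(a)]);b=np.array([684.1,61.5])-24*x-3.5*x;print(b)
delta([b[0],b[1],340],-4)
```

```text
25.11394544064903
[656.66698862  63.41830303]
row [-325.6 -142.3    4.5] [ 0.0077 -0.0076  2.7888] rows>= 19.0
```

{"method": "step_arm", "body": {"deltas": [[-325,-142,4,0,0,2.789,1],[-325,-142,4,0,0,2.789,1],[-325,-142,4,0,0,2.789,1],[-325,-142,4,0,0,2.789,1],[-325,-142,4,0,0,2.789,1],[-325,-142,4,0,0,2.789,1],[-325,-142,4,0,0,2.789,1],[-325,-142,4,0,0,2.789,1],[-325,-142,4,0,0,2.789,1],[-325,-142,4,0,0,2.789,1],[-325,-142,4,0,0,2.789,1],[-325,-142,4,0,0,2.789,1]]}}

```text
clock: 20.4
ee_pos: [654.9, 63.4, 333.8]
orientation: [-2.816, -1.389, 0.005]
contact_force: [0.0, -0.2, -0.6]
grip_width: 25.2
```

Run:
```python
from h import *
delta([656.7,63.4,335],-4)
```

```text
row [ 1.1  1.4 -1.2] [-0.0014  0.0033  0.9859] rows>= 7.0
```

{"method": "step_arm", "body": {"deltas": [[1,1.4,-1,0,0,0.986,1],[1,1.4,-1,0,0,0.986,1],[1,1.4,-1,0,0,0.986,1],[1,1.4,-1,0,0,0.986,1],[1,1.4,-1,0,0,0.986,1],[1,1.4,-1,0,0,0.986,1],[1,1.4,-1,0,0,0.986,1],[1,1.4,-1,0,0,0.986,1],[1,1.4,-1,0,0,0.986,1]]}}

```text
clock: 21.3
ee_pos: [656.8, 63.5, 335.7]
orientation: [3.14, -0.097, -0.004]
contact_force: [-0.6, -0.1, -0.3]
grip_width: 25.3
```

```bash
python3 -c "
from h import *
delta([656.7,63.4,285],-4)"
```

```text
row [-0.   0.1 50.7] [0.0002 0.0023 0.0079] rows>= 2.0
```

{"method": "step_arm", "body": {"deltas": [[0,0,35,0,0,0.008,1],[0,0,46,0,0,0.008,1],[0,0,51,0,0,0.008,1],[0,0,51,0,0,0.008,1],[0,0,51,0,0,0.008,1],[0,0,51,0,0,0.008,0.3],[0,0,51,0,0,0.008,0.3],[0,0,51,0,0,0.008,0.3],[0,0,10,0,0,0.008,0.3],[0,0,-30,0,0,0.008,0.3],[-60,0,-70,0,0,0.008,0.3],[-60,0,-70,0,0,0.008,0.3]]}}

```text
clock: 22.5
ee_pos: [596.2, 67.6, 410.4]
orientation: [-3.139, 0.115, -0.005]
contact_force: [0.7, -0.6, -0.4]
grip_width: 30.8
```

```bash
python3 ov.py pl3; python3 -c "
from h import *
delta([459,-293,330],9)"
```

```text
row [-108.9  369.8   81. ] [ 0.     -0.0023 -0.2298] rows>= 8.0
```

View pics/pl3_o.png

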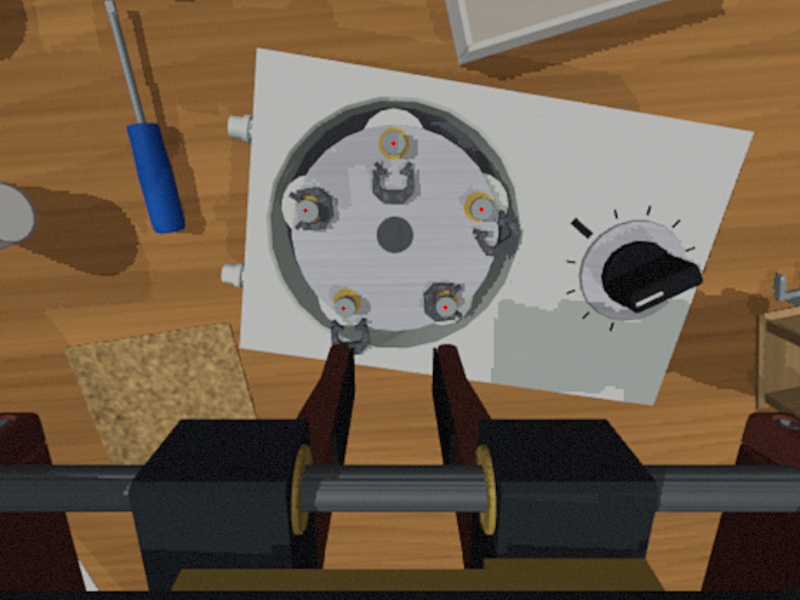

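All three clips lie in place: (395,182) before the axle at (393,143), (498,235) before (482,210), and (352,335) before (345,305). Next is the fork.

{"method": "step_arm", "body": {"deltas": [[-109,370,0,0,0,-0.23,0],[-109,370,0,0,0,-0.23,0],[-109,370,0,0,0,-0.23,0],[-109,370,0,0,0,-0.23,0],[-109,370,0,0,0,-0.23,0],[-109,370,0,0,0,-0.23,0],[-109,370,0,0,0,-0.23,0],[-109,370,0,0,0,-0.23,0],[-109,370,80,0,0,-0.23,0],[-109,370,80,0,0,-0.23,0],[-109,370,80,0,0,-0.23,0],[-109,370,80,0,0,-0.23,0]]}}

```text
clock: 23.75
ee_pos: [461.8, -293.7, 327.3]
orientation: [-3.131, -0.246, 0.001]
contact_force: [0.5, 0.3, 0.3]
grip_width: 44.1
```

Run:
```python
from h import *
f=keep('wrist','fk2');e,T=tool();print(e)
G=np.array([[459,-293,45]]);a=np.radians(9);x=np.array([np.cos(a),np.sin(a),0])
pts=np.vstack([G+[0,0,11],G+45*x+[0,0,11],G-55*x+[0,0,11],G+80*x-[0,0,38]])
im=cv2.imread('pics/fk2.png');p=proj(f,pts);print(p.round())
for u,v in p: cv2.circle(im,(int(u),int(v)),2,(0,0,255),-1)
cv2.imwrite('pics/fk2_o.png',cv2.resize(im,(800,600)))
```

```text
[ 462.33984642 -293.92721723  328.33976555]
[[274. 213.]
 [274. 159.]
 [274. 271.]
 [274. 112.]]
```

View pics/fk2_o.png

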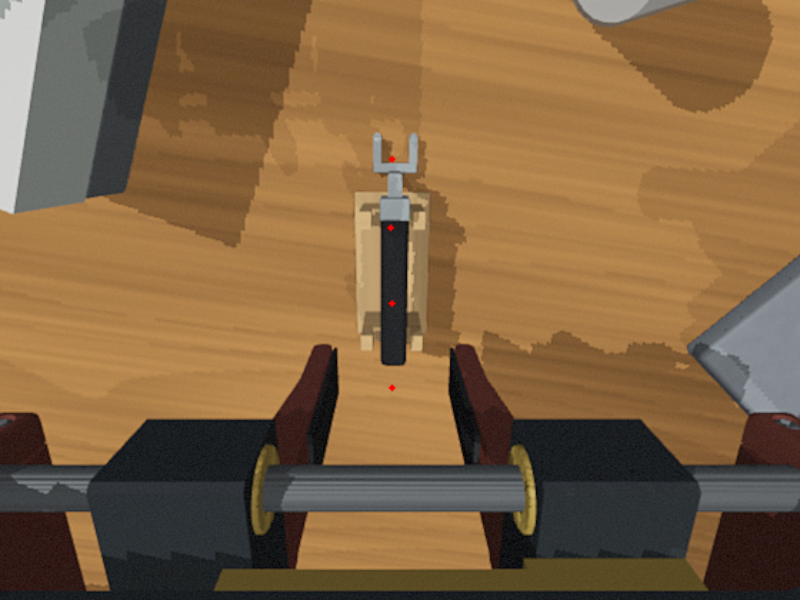

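The fork lies straight in line with the tool. Its handle runs from (395,220) to (394,364), with tine ends at (377,135) and (413,135). My red dots sit about 15 mm too far back, so I correct that.

Run:
```python
from h import *
f=load('fk2');s=.7
b,fr=ray(f,np.array([[394,364],[395,220.]])*s,56);t=ray(f,np.array([[395,134.]])*s,10)[0]
print(b,fr,t,np.linalg.norm(fr-b),np.degrees(np.arctan2(*(fr-b)[:2][::-1])))
x=(fr-b)/np.linalg.norm(fr-b);print('grip',b+55*x,fr-45*x,t-80*x)
g=(b+55*x+fr-45*x)/2
delta([g[0],g[1],208],9)
```

```text
[ 420.91532995 -300.58113217   56.        ] [ 507.6999639 -287.2896057   56.       ] [ 553.50705581 -280.11825966   10.        ] 87.79656807399071 8.707490343744396
grip [ 475.28140566 -292.25467964   56.        ] [ 463.21862923 -294.10215776   56.        ] [ 474.4291275  -292.22946333   10.        ]
row [  6.8   0.2 120.3] [ 0.0013 -0.001  -0.    ] rows>= 3.0
```

```bash
python3 -c "
from h import *
delta([475,-292.3,208],8.8)"
```

```text
row [ 12.6   0.2 120.4] [ 0.0013 -0.001   0.0035] rows>= 3.0
```

{"method": "step_arm", "body": {"deltas": [[12.5,0.4,40,0,0,0,0],[12.5,0.4,80,0,0,0,0],[12.5,0.4,110,0,0,0,0],[12.5,0.4,120,0,0,0,0],[12.5,0.4,120,0,0,0,0],[12.5,0.4,120,0,0,0,0]]}}

```text
clock: 24.4
ee_pos: [475.0, -292.7, 209.0]
orientation: [3.13, 0.246, 0.003]
contact_force: [-0.3, -0.2, 0.4]
grip_width: 43.7
```

```bash
python3 -c "
from h import *
delta([475,-292.3,208],8.8)
print(bot.get_state()['contact_force'])"
```

```text
row [ 0.  -0.4  1. ] [ 0.0024 -0.002   0.0034] rows>= 1.0
[-0.34615192 -0.17716782  0.4045441 ]
```

{"method": "step_arm", "body": {"deltas": [[0,0,1,0,0,0,1],[0,0,1,0,0,0,1],[0,0,1,0,0,0,1],[0,0,1,0,0,0,1],[0,0,1,0,0,0,1],[0,0,1,0,0,0,1]], "newtons": 60}}

```text
clock: 25.0
ee_pos: [474.1, -292.2, 206.7]
orientation: [3.131, 0.246, 0.001]
contact_force: [-1.3, 0.5, 7.1]
grip_width: 15.6
```

{"method": "step_arm", "body": {"deltas": [[0,0,-10,0,0,0,1],[0,0,-40,0,0,0,1],[0,0,-80,0,0,0,1],[0,0,-110,0,0,0,1],[0,0,-130,0,0,0,1],[0,0,-130,0,0,0,1],[0,0,-130,0,0,0,1],[0,0,-130,0,0,0,1]]}}

```text
clock: 25.8
ee_pos: [473.4, -291.6, 334.8]
orientation: [-3.13, -0.246, 0.003]
contact_force: [-0.5, -0.5, -0.8]
grip_width: 15.8
```

Run:
```python
from h import *
s=bot.get_state();print(s['ee_pos'],s['grip_width'],s['contact_force'])
f=keep('wrist','fk3');e,T=tool()
# expected in-tool positions: tip at (80,±11.3 ,201)
P=np.array([[80,11.3,201],[80,-11.3,201],[80,0,201],[80,8.8,198],[80,-8.8,198]]);p=proj(f,e+P@T.T);print(p.round(1))
im=cv2.imread('pics/fk3.png')
cv2.imwrite('pics/fk3_o.png',cv2.resize(im[100:310,150:430],(800,600)))
```

```text
[ 473.39004129 -291.5821214   334.7528178 ] 15.765956300108314 [-0.4824692  -0.48971105 -0.80987132]
[[296.  111.5]
 [254.7 111.5]
 [275.4 111.5]
 [291.7 111.6]
 [259.  111.6]]
```

View pics/fk3_o.png

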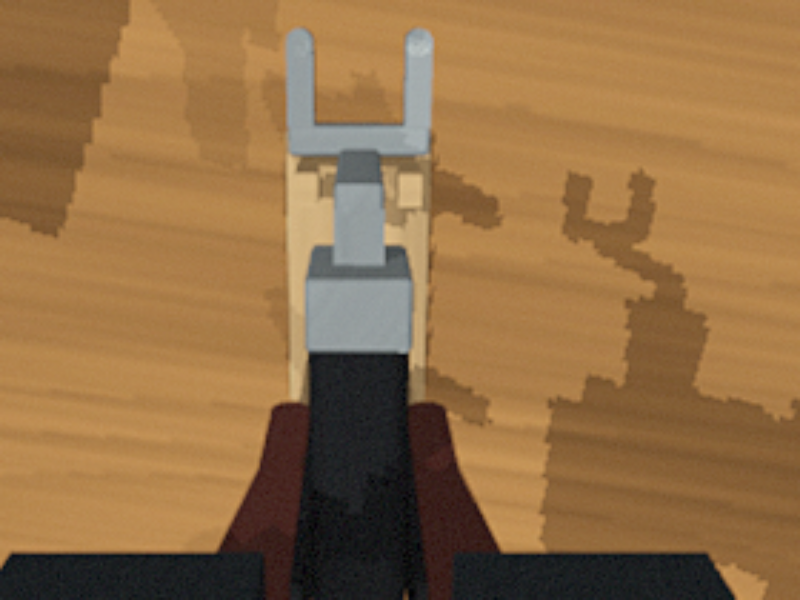

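The held fork sits exactly where predicted, with tine ends at (255,111) and (296,111) against the computed (255,111.5) and (296,111.5). I go to the first push (φ=-4°).

```bash
python3 -c "
from h import *
delta([558.4,70.3,385],-4)"
```

```text
row [ 140.3 -344.3  -50. ] [-0.002   0.0024  0.2264] rows>= 8.0
```

{"method": "step_arm", "body": {"deltas": [[0,0,-50,0,0,0,1],[140,-344,-50,0,0,0.226,1],[140,-344,-50,0,0,0.226,1],[140,-344,-50,0,0,0.226,1],[140,-344,-50,0,0,0.226,1],[140,-344,-50,0,0,0.226,1],[140,-344,-50,0,0,0.226,1],[140,-344,-50,0,0,0.226,1],[140,-344,-50,0,0,0.226,1],[140,-344,-50,0,0,0.226,1],[140,-344,-50,0,0,0.226,1],[140,-344,-50,0,0,0.226,1]]}}

```text
clock: 27.05
ee_pos: [558.2, 68.6, 385.3]
orientation: [3.139, -0.11, -0.003]
contact_force: [0.1, -0.6, -0.8]
grip_width: 15.9
```

```bash
python3 ov.py e3a; python3 -c "
from h import *
delta([558.4,70.3,304.5],-4)"
```

```text
row [ 0.1 -1.9 81. ] [ 0.0006  0.0014 -0.0009] rows>= 2.0
```

View pics/e3a_o.png

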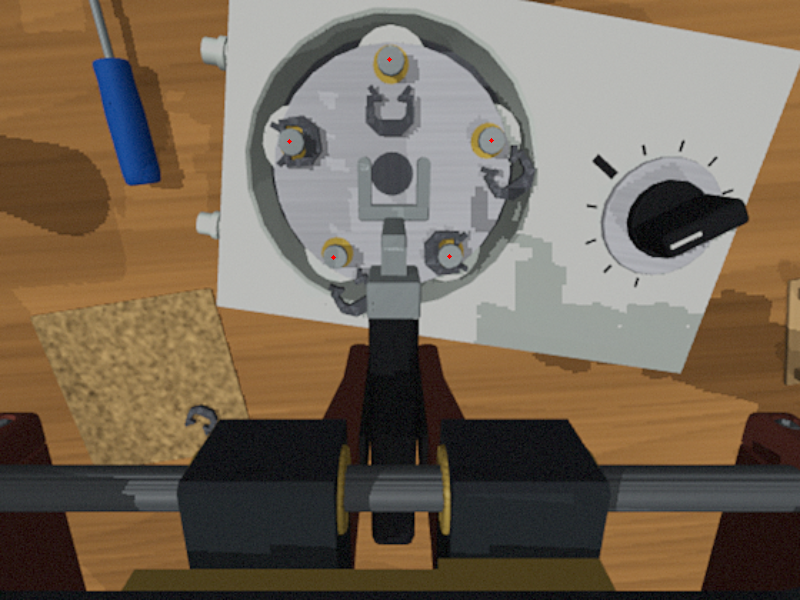

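The fork's tines at (393,180) point at the clip at (390,110) and the axle at (390,62), all in one line. I lower the fork.

{"method": "step_arm", "body": {"deltas": [[0,-1.5,40,0,0,0,1],[0,-1.5,70,0,0,0,1],[0,-1.5,81,0,0,0,1],[0,-1.5,81,0,0,0,1],[0,-1.5,81,0,0,0,1]]}}

```text
clock: 27.6
ee_pos: [559.3, 70.5, 306.1]
orientation: [3.14, -0.11, 0.002]
contact_force: [-0.4, -0.1, -2.1]
grip_width: 15.7
```

Run:
```python
from h import *
a=np.radians(-4);x=np.array([np.cos(a),np.sin(a)])
h=np.array([684.1,61.5])-92*x;delta([*h,304.5],-4);print(bot.get_state()['contact_force'])
```

```text
row [33.1  0.2  1.6] [ 0.     -0.0014 -0.0005] rows>= 1.0
[-0.41872101 -0.11432787 -2.08123656]
```

{"method": "step_arm", "body": {"deltas": [[4,0,1,0,0,0,1],[8,0,1,0,0,0,1],[12,0,1,0,0,0,1],[15,0,1,0,0,0,1],[18,0,1,0,0,0,1],[20,0,1,0,0,0,1],[22,0,1,0,0,0,1],[22,0,1,0,0,0,1]]}}

```text
clock: 28.4
ee_pos: [580.9, 69.6, 304.1]
orientation: [3.14, -0.109, 0.0]
contact_force: [0.9, 0.3, -1.8]
grip_width: 15.6
```

{"method": "step_arm", "body": {"deltas": [[1,0,0,0,0,0,1],[2,0,0,0,0,0,1],[3,0,0,0,0,0,1],[4,0,0,0,0,0,1],[4,0,0,0,0,0,1]]}}

```text
clock: 28.9
ee_pos: [584.2, 69.2, 303.9]
orientation: [3.139, -0.109, -0.002]
contact_force: [-2.0, -0.9, -1.6]
grip_width: 15.5
```

{"method": "step_arm", "body": {"deltas": [[0.7,0,0,0,0,0,1],[1.4,0,0,0,0,0,1],[2,0,0,0,0,0,1],[2,0,0,0,0,0,1]]}}

```text
clock: 29.3
ee_pos: [586.7, 69.0, 304.1]
orientation: [3.139, -0.109, -0.0]
contact_force: [-2.7, -1.1, -1.5]
grip_width: 15.8
```

{"method": "step_arm", "body": {"deltas": [[0.7,0,0,0,0,0,1],[1.4,0,0,0,0,0,1],[2,0,0,0,0,0,1],[2,0,0,0,0,0,1]]}}

```text
clock: 29.7
ee_pos: [589.4, 69.1, 304.4]
orientation: [-3.14, 0.109, -0.003]
contact_force: [0.2, -0.0, -1.6]
grip_width: 15.9
```

{"method": "step_arm", "body": {"deltas": [[0.5,0,0,0,0,0,1],[1,0,0,0,0,0,1],[1.5,0,0,0,0,0,1],[1.5,0,0,0,0,0,1]]}}

```text
clock: 30.1
ee_pos: [590.4, 68.9, 304.3]
orientation: [3.14, -0.109, 0.001]
contact_force: [0.9, 1.0, -1.2]
grip_width: 15.7
```

{"method": "step_arm", "body": {"deltas": [[0.5,0,0,0,0,0,1],[1,0,0,0,0,0,1],[1,0,0,0,0,0,1]]}}

```text
clock: 30.4
ee_pos: [591.2, 68.8, 304.2]
orientation: [3.14, -0.109, 0.0]
contact_force: [-0.1, 0.5, -1.2]
grip_width: 15.2
```

Run:
```python
from h import *
s=bot.get_state();print(s['ee_pos'],s['contact_force'])
keep('wrist','e3b');im=cv2.imread('pics/e3b.png');cv2.imwrite('pics/e3b_o.png',cv2.resize(im[0:200,170:420],(750,600)))
```

```text
[591.21608639  68.81389304 304.1637911 ] [-0.11842574  0.51105167 -1.24528466]
```

View pics/e3b_o.png

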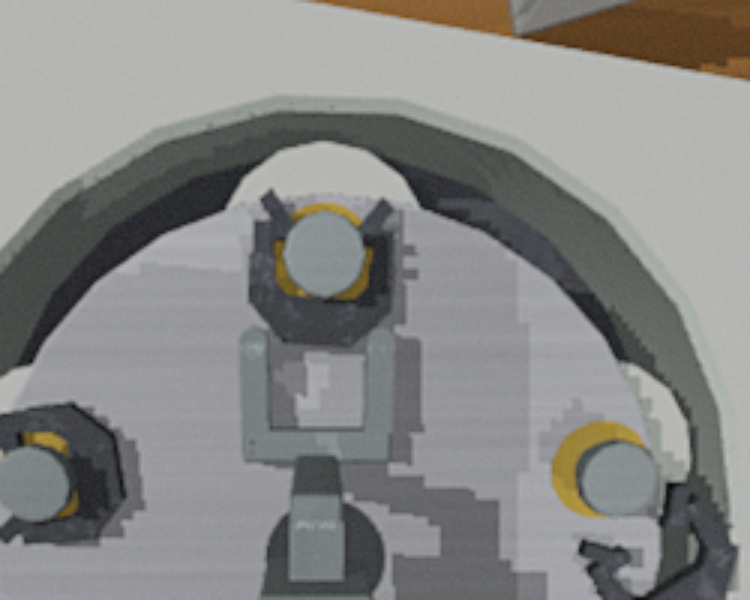

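The clip sits around the axle at (322,255), arms past it and tines just touching its back corners. I push a bit more to confirm it is seated.

{"method": "step_arm", "body": {"deltas": [[0.5,0,0,0,0,0,1],[1,0,0,0,0,0,1],[1,0,0,0,0,0,1]]}}

```text
clock: 30.75
ee_pos: [592.2, 68.8, 304.2]
orientation: [3.14, -0.109, 0.0]
contact_force: [-0.1, -0.3, -2.0]
grip_width: 15.7
```

{"method": "step_arm", "body": {"deltas": [[0.5,0,0,0,0,0,1],[1,0,0,0,0,0,1],[1,0,0,0,0,0,1]]}}

```text
clock: 31.05
ee_pos: [593.2, 68.7, 304.1]
orientation: [3.14, -0.109, 0.0]
contact_force: [-0.6, -0.6, -1.3]
grip_width: 16.0
```

{"method": "step_arm", "body": {"deltas": [[0.5,0,0,0,0,0,1],[1,0,0,0,0,0,1],[1,0,0,0,0,0,1]]}}

```text
clock: 31.35
ee_pos: [594.0, 68.6, 304.1]
orientation: [3.14, -0.109, -0.001]
contact_force: [-0.5, -0.1, -1.1]
grip_width: 15.8
```

{"method": "step_arm", "body": {"deltas": [[0.5,0,0,0,0,0,1],[1,0,0,0,0,0,1],[1,0,0,0,0,0,1]]}}

```text
clock: 31.65
ee_pos: [594.6, 68.6, 303.9]
orientation: [3.14, -0.109, -0.002]
contact_force: [-2.4, 0.4, -0.9]
grip_width: 15.9
```

{"method": "step_arm", "body": {"deltas": [[0.5,0,0,0,0,0,1],[0.8,0,0,0,0,0,1],[0.8,0,0,0,0,0,1]]}}

```text
clock: 31.95
ee_pos: [595.1, 68.5, 303.8]
orientation: [3.14, -0.109, -0.004]
contact_force: [-5.2, 0.5, 0.4]
grip_width: 15.6
```

Run:
```python
from h import *
s=bot.get_state();print(s['ee_pos'],s['contact_force'])
keep('wrist','e3c');im=cv2.imread('pics/e3c.png');cv2.imwrite('pics/e3c_o.png',cv2.resize(im[30:150,210:360],(750,600)))
```

```text
[595.12948538  68.52551543 303.83107305] [-5.17530295  0.478654    0.35941616]
```

View pics/e3c_o.png

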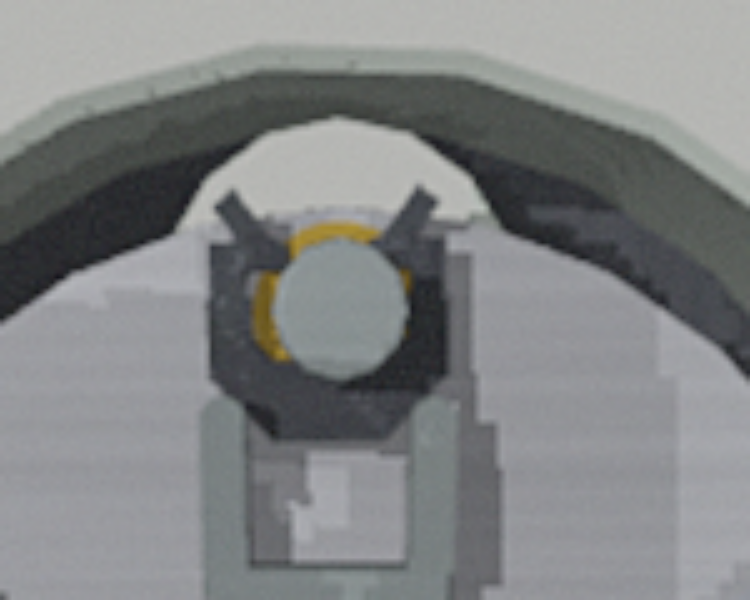

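Now the bore is centred on the axle: clip back at v=437 at 9 px/mm puts the bore at v≈310, and the head is at v≈308. The force also rises to 5 N, so the clip is home. I retreat and go to the next one (φ=0°).

{"method": "step_arm", "body": {"deltas": [[-10,0,0,0,0,0,1],[-20,0,0,0,0,0,1],[-20,0,-40,0,0,0,1],[-20,0,-60,0,0,0,1],[-20,0,-60,0,0,0,1]]}}

```text
clock: 32.5
ee_pos: [577.0, 70.0, 367.5]
orientation: [-3.139, 0.109, -0.012]
contact_force: [0.2, -0.7, -2.9]
grip_width: 16.2
```

```bash
python3 -c "
from h import *
delta([458,100.8,365],0)"
```

```text
row [-120.8  -22.5    1.6] [-0.0002 -0.0076 -0.0692] rows>= 3.0
```

{"method": "step_arm", "body": {"deltas": [[-121,-22.5,1,0,0,-0.069,1],[-121,-22.5,1,0,0,-0.069,1],[-121,-22.5,1,0,0,-0.069,1],[-121,-22.5,1,0,0,-0.069,1],[-121,-22.5,1,0,0,-0.069,1],[-121,-22.5,40,0,0,-0.069,1],[-121,-22.5,61,0,0,-0.069,1],[-121,-22.5,61,0,0,-0.069,1],[-121,-22.5,61,0,0,-0.069,1]]}}

```text
clock: 33.4
ee_pos: [458.0, 100.5, 303.0]
orientation: [3.141, -0.001, -0.0]
contact_force: [0.6, -0.1, -0.5]
grip_width: 15.6
```

```bash
python3 ov.py e1a
python3 - <<'E'
from h import *
delta([585.1-92+2.3,100.8,304.2],0);s=bot.get_state();print(s['contact_force'],s['ee_pos'])
im=cv2.imread('pics/e1a_o.png');cv2.imwrite('pics/e1a_c.png',cv2.resize(im[0:300,200:600],(800,600)))
E
```

```text
row [37.4 -0.3 -0.6] [ 0.0001 -0.0009 -0.0008] rows>= 1.0
[ 0.68891515  0.5514746  -1.0659105 ] [458.01429325 100.54077475 303.60976862]
```

View pics/e1a_c.png

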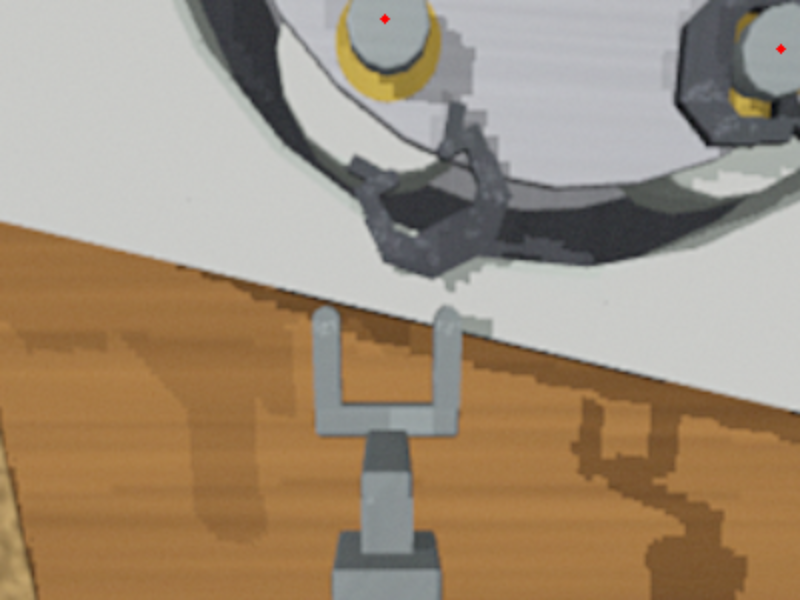

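The clip in front of this axle has turned about 25–30° and shifted (knocked). Its tips are at (362,165) and (455,105), its back is around (430,268), and the axle base is at (388,60). I'll compute the geometry and re-aim along the line from bore to axle.

Run:
```python
from h import *
f=load('e1a');q=lambda pts,z:ray(f,(np.array(pts,float)/2+[200,0])*.7,z)[:,:2]
W=q([[362,165],[455,105],[388,262],[435,275],[505,200],[368,195],[500,150]],105);print(W.round(1))
ax=q([[388,15]],113);print('head',ax,'base',q([[388,52]],100),'tines',q([[326,310],[447,310]],104).round(1))
m=(W[0]+W[1])/2;b=(W[2]+W[3])/2;d=m-b;print('dir',np.degrees(np.arctan2(d[1],d[0])),np.linalg.norm(d));u=d/np.linalg.norm(d);bore=b+14*u;print(bore)
A=np.array([585.1,100.8]);v=A-bore;print(np.degrees(np.arctan2(v[1],v[0])),np.linalg.norm(v))
for phi in(12,15,20):
    a=np.radians(phi);x=np.array([np.cos(a),np.sin(a)])
    for k in(128,92-2.3): print(phi,k,(A-k*x).round(1))
delta([*(A-128*np.array([np.cos(.262),np.sin(.262)])),304.5],15)
```

```text
[[564.4 104.9]
 [574.   88.4]
 [548.  100.2]
 [545.7  91.5]
 [558.6  79. ]
 [559.4 103.9]
 [566.8  80.2]]
head [[585.81126928 100.28061945]] base [[583.45862696 100.25134345]] tines [[539.5 111.9]
 [539.5  89.1]]
dir 2.0637485120565926 22.393477760963524
[560.81282529  96.37837324]
10.31803788070835 24.686385688830516
12 128 [459.9  74.2]
12 89.7 [497.4  82.2]
15 128 [461.5  67.7]
15 89.7 [498.5  77.6]
20 128 [464.8  57. ]
20 89.7 [500.8  70.1]
row [ 3.5 32.9 -0.9] [ 2.000e-04 -9.000e-04 -2.626e-01] rows>= 2.0
```

```bash
python3 -c "
from h import *
delta([463,51.4,304.5],22)"
```

```text
row [ 5.  49.1 -0.9] [ 3.000e-04 -9.000e-04 -3.847e-01] rows>= 3.0
```

{"method": "step_arm", "body": {"deltas": [[-10,0,-1,0,0,0,1],[-10,25,-1,0,0,-0.2,1],[5,49,-1,0,0,-0.384,1],[5,49,-1,0,0,-0.384,1],[5,49,-1,0,0,-0.384,1],[5,49,-1,0,0,-0.384,1]]}}

```text
clock: 34.05
ee_pos: [461.4, 51.8, 304.7]
orientation: [3.085, 0.595, 0.001]
contact_force: [0.9, -0.3, -0.8]
grip_width: 15.6
```

Run:
```python
from h import *
a=np.radians(22);x=np.array([np.cos(a),np.sin(a)])
delta([*(np.array([585.1,100.8])-89.7*x),304.2],22);s=bot.get_state();print(s['contact_force'],s['ee_pos'])
keep('wrist','e1b');im=cv2.imread('pics/e1b.png');cv2.imwrite('pics/e1b_c.png',cv2.resize(im[0:210,140:420],(800,600)))
```

```text
row [43.4  0.8  0.5] [ 0.0001 -0.0004 -0.0029] rows>= 1.0
[ 0.92054539 -0.25556195 -0.79265213] [461.36119553  51.83217559 304.73006321]
```

View pics/e1b_c.png

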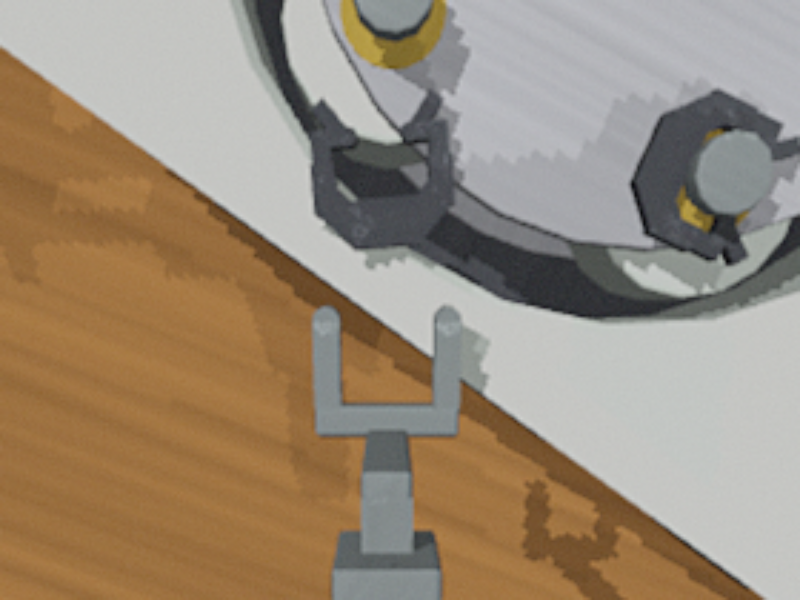

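The fork, clip and axle are now nicely in line: tines at x=326/447, clip centred at 385, axle at 393. Pushing.

{"method": "step_arm", "body": {"deltas": [[5,0.8,0.5,0,0,0,1],[10,0.8,0.5,0,0,0,1],[15,0.8,0.5,0,0,0,1],[20,0.8,0.5,0,0,0,1],[23,0.8,0.5,0,0,0,1],[26,0.8,0.5,0,0,0,1],[29,0.8,0.5,0,0,0,1],[31,0.8,0.5,0,0,0,1],[33,0.8,0.5,0,0,0,1],[35,0.8,0.5,0,0,0,1],[36,0.8,0.5,0,0,0,1]]}}

```text
clock: 35.2
ee_pos: [495.0, 64.4, 303.4]
orientation: [3.084, 0.599, -0.003]
contact_force: [-2.6, -0.5, -0.8]
grip_width: 15.6
```

{"method": "step_arm", "body": {"deltas": [[1,0,0,0,0,0,1],[2,0,0,0,0,0,1],[2,0,0,0,0,0,1]]}}

```text
clock: 35.5
ee_pos: [498.0, 65.3, 303.9]
orientation: [3.084, 0.599, 0.002]
contact_force: [-0.3, -0.1, -0.7]
grip_width: 15.8
```

{"method": "step_arm", "body": {"deltas": [[1,0,0,0,0,0,1],[2,0,0,0,0,0,1],[2,0,0,0,0,0,1]]}}

```text
clock: 35.8
ee_pos: [499.5, 66.0, 303.7]
orientation: [3.084, 0.599, 0.001]
contact_force: [0.2, 0.3, -0.6]
grip_width: 15.6
```

{"method": "step_arm", "body": {"deltas": [[1,0,0,0,0,0,1],[1,0,0,0,0,0,1],[1,0,0,0,0,0,1]]}}

```text
clock: 36.1
ee_pos: [500.1, 66.3, 303.6]
orientation: [3.084, 0.599, -0.0]
contact_force: [-1.0, -0.5, -1.4]
grip_width: 15.9
```

{"method": "step_arm", "body": {"deltas": [[1,0,0,0,0,0,1],[1,0,0,0,0,0,1],[1,0,0,0,0,0,1]]}}

```text
clock: 36.4
ee_pos: [500.7, 66.6, 303.5]
orientation: [3.084, 0.599, -0.002]
contact_force: [-1.3, -0.5, -0.6]
grip_width: 15.6
```

{"method": "step_arm", "body": {"deltas": [[1,0,0,0,0,0,1],[1,0,0,0,0,0,1],[1,0,0,0,0,0,1]]}}

```text
clock: 36.7
ee_pos: [501.4, 67.0, 303.4]
orientation: [3.084, 0.599, -0.003]
contact_force: [-4.3, -2.9, -0.7]
grip_width: 15.7
```

{"method": "step_arm", "body": {"deltas": [[1,0,0,0,0,0,1],[1,0,0,0,0,0,1],[1,0,0,0,0,0,1]]}}

```text
clock: 37.0
ee_pos: [501.8, 67.2, 303.2]
orientation: [3.084, 0.599, -0.005]
contact_force: [-6.0, -3.0, 0.9]
grip_width: 15.9
```

Run:
```python
from clips import *
s=bot.get_state();print(s['ee_pos'],s['contact_force'])
f=keep('wrist','e1c')
p=proj(f,[[585.5,100.6,105],[585.5,100.6,113]]);print(p)
for c in clips(f,z=103,lo=700): print(*c)
```

```text
[501.83020399  67.1859958  303.22512958] [-6.00134775 -3.0366933   0.94055154]
[[276.17507048  90.38424505]
 [276.22457669  89.72305815]]
[625.4  66.2] -160 156 [23.4 22.8] [372.  36.]
[472.  201.7] 149 146 [18.1 16.8] [ 55. 205.]
```

{"method": "step_arm", "body": {"deltas": [[-10,0,0,0,0,0,1],[-25,0,0,0,0,0,1],[-25,0,-40,0,0,0,1],[-25,0,-80,0,0,0,1],[-25,0,-80,0,0,0,1]]}}

```text
clock: 37.55
ee_pos: [482.2, 58.1, 388.9]
orientation: [3.082, 0.598, 0.019]
contact_force: [1.2, -0.1, -1.8]
grip_width: 15.7
```

```bash
python3 -c "
from h import *
delta([531.2,-53.2,384],30)"
```

```text
row [  3.7 121.5   5.5] [ 0.0053 -0.0115 -0.1401] rows>= 3.0
```

{"method": "step_arm", "body": {"deltas": [[4,121.5,4,0,0,-0.14,1],[4,121.5,4,0,0,-0.14,1],[4,121.5,4,0,0,-0.14,1],[4,121.5,4,0,0,-0.14,1],[4,121.5,4,0,0,-0.14,1],[4,121.5,4,0,0,-0.14,1]]}}

```text
clock: 38.15
ee_pos: [528.3, -52.2, 379.2]
orientation: [-3.033, -0.813, 0.001]
contact_force: [-0.6, 0.7, -1.9]
grip_width: 15.5
```

Run:
```python
from clips import *
s=bot.get_state();print(s['ee_pos'],s['contact_force'])
f=keep('wrist','e2a')
E=np.array([[585.5,100.6],[580.9,35.1],[648.9,117.1],[642.1,10.8],[684.1,61.5]])
print(proj(f,np.c_[E,np.full(5,105)]).round())
im=f['image']
for thr in (70,80,90,100):
    m=(im.max(2)<thr).astype('uint8');n,l,st,ce=cv2.connectedComponentsWithStats(m)
    print(thr,[(st[i].tolist()) for i in range(1,n) if 100<st[i,4]<2500])
delta([531.2,-53.2,384],30)
```

```text
[528.2864754  -52.2341318  379.17775384] [-0.62977885  0.71492906 -1.88209643]
[[132.  43.]
 [211.  97.]
 [146. -62.]
 [279.  37.]
 [245. -67.]]
70 [[297, 0, 14, 78, 317], [127, 38, 26, 28, 278], [212, 82, 83, 45, 750], [495, 96, 65, 106, 1652], [336, 98, 9, 21, 106], [182, 108, 29, 17, 114], [261, 357, 38, 22, 611]]
80 [[141, 0, 170, 127, 1918], [191, 10, 30, 24, 119], [126, 35, 27, 31, 337], [199, 77, 33, 23, 156], [495, 96, 65, 106, 1672], [336, 98, 10, 21, 112]]
90 [[94, 0, 21, 48, 452], [189, 0, 32, 34, 878], [140, 0, 171, 128, 2388], [495, 10, 31, 15, 127], [125, 29, 28, 37, 525], [192, 77, 40, 40, 483], [495, 96, 65, 106, 1688], [336, 98, 10, 21, 116], [414, 286, 44, 26, 300]]
100 [[189, 0, 32, 34, 897], [494, 4, 33, 22, 291], [192, 77, 40, 41, 571], [495, 95, 65, 107, 1717], [336, 98, 10, 21, 119], [267, 151, 17, 15, 208], [257, 186, 37, 14, 294], [413, 284, 45, 29, 356]]
row [ 1.9  2.5 -4.7] [-0.0008  0.0003  0.001 ] rows>= 1.0
```

Run:
```python
from h import *
f=load('e2a');g=cv2.cvtColor(f['image'],cv2.COLOR_RGB2GRAY)
a=np.radians(30);x=np.array([np.cos(a),np.sin(a)]);n=np.array([-x[1],x[0]]);A=np.array([642.1,10.8])
pt=lambda p,q:np.array([*(A-p*x+q*n),104.])
print('expected px: bore',proj(f,[pt(24,0)]),'back corners',proj(f,[pt(38,6),pt(38,-6)]).round(),'tips',proj(f,[pt(12,8),pt(12,-8)]).round(),'tip-fork',proj(f,[pt(48,0)]).round())
for v in range(28,112,2): print(v,''.join(' .:-=+*#%@'[::-1][min(9,int(t)//24)] for t in g[v,245:320]))
```

```text
expected px: bore [[278.72800259  73.10404031]] back corners [[271.  93.]
 [287.  93.]] tips [[268.  55.]
 [290.  55.]] tip-fork [[279. 107.]]
28 --------------------------=---=-============-------====-:.:+%%###*+++=-::::
30 -------------------------==-=====-===========------===-:::.:*%%###+++-:::::
32 ------------------------==---=-===============----=+-=:.::::-%%%##+++-:::::
34 -----------------------===-===--==============--:-======-::.:=%%#**++-:::::
36 -----------------------==+==================+==--=+===-:.::::-%##*++=::::::
38 ----------------------==-===-==============++==--====-:.:::::=%%#*++=::::::
40 -----------------------===+================++++===-===-::::::=%##+=+-::::::
42 -----------------------===+#+============+#*++++=======-:::::=%#*+++-.:::::
44 ------:-----------------==--+**+======+*#*++++++=-====-.:::::=%#*++=:::::::
46 -------------------------=---=**#%####**+++++++======-.::::.:+%#**+-.::::::
48 --------------------------===-=+*++++++++*+++++=-===:.::::.:=%%**+-::::::::
50 ----------------------------==-=*+*+++++++++++===-===-::::.-#%#**-:::::::::
52 ------
[... 1666 characters left out ...]
-=++++*#%%%##%%%#%#%%%%#%%%%#*+=::::::::::::::::::::::::::::::
96 ---------::-=*+++*#%%#%%%%%%%%%#%%%#%%%%#-..:::::::::::::::::::::::::::::::
98 ----------+*+++*#%%%%#%%%%%%###%%%%%%%+-:.:::::::::::::::::::::::::::::::::
100 ------=+*++**#%%###%#%%#%%%%%%%#%%%#=:..:::::::::::::::::::::::::::::::::::
102 --=+++++*#%%%%%#%%#%#%%%%%%%##%%%#-:.::::::::::::::::::::::::::::::::::::::
104 ++++**#%%%%%%##%%%##%%%%%#%%%%%*-:.::::::::::::::::::::::::::::::::::::::::
106 *##%%%%%%##%%%#%#%%%%%%#%%%%#=:..:::::::::::::::.:-:::.::::::::::::::::::::
108 %#%%%*+=====*%#%%%%%%%%%%%#=:.::::::::::::::::::=+====-:.::::::::::::::::::
110 %#%%+========+%%%%%%%%%%*-:.:::::::::::::::::::+========:::::::::::::::::::
```

The E2 clip is squarely in place: tips at about (266,55) and (293,55), back at v≈88, centred on u≈279. I lower the fork and push.

{"method": "step_arm", "body": {"deltas": [[2,2,40,0,0,0,1],[2,2,65,0,0,0,1],[2,2,74.5,0,0,0,1],[2,2,74.5,0,0,0,1],[2,2,74.5,0,0,0,1]]}}

```text
clock: 38.7
ee_pos: [532.0, -53.4, 306.0]
orientation: [3.034, 0.814, 0.002]
contact_force: [-0.4, 0.7, -1.0]
grip_width: 15.6
```

Run:
```python
from h import *
a=np.radians(30);x=np.array([np.cos(a),np.sin(a)]);h=np.array([642.1,10.8])-89.7*x;print(h)
delta([*h,304.2],30);s=bot.get_state();print(s['contact_force'],s['ee_pos'])
```

```text
[564.41752128 -34.05      ]
row [37.7 -0.6  1.9] [ 0.0008 -0.0008  0.0008] rows>= 1.0
[-0.42219702  0.71892043 -0.99583575] [532.04174115 -53.43420242 306.0331673 ]
```

{"method": "step_arm", "body": {"deltas": [[4,-0.5,1.5,0,0,0,1],[8,-0.5,1.5,0,0,0,1],[12,-0.5,1.5,0,0,0,1],[16,-0.5,1.5,0,0,0,1],[19,-0.5,1.5,0,0,0,1],[22,-0.5,1.5,0,0,0,1],[24,-0.5,1.5,0,0,0,1],[26,-0.5,1.5,0,0,0,1],[28,-0.5,1.5,0,0,0,1],[30,-0.5,1.5,0,0,0,1]]}}

```text
clock: 39.7
ee_pos: [557.4, -38.4, 303.8]
orientation: [3.034, 0.813, -0.0]
contact_force: [-3.4, -1.2, 3.8]
grip_width: 15.9
```

{"method": "step_arm", "body": {"deltas": [[1,0,0,0,0,0,1],[2,0,0,0,0,0,1],[2,0,0,0,0,0,1]]}}

```text
clock: 40.0
ee_pos: [559.2, -37.4, 303.7]
orientation: [3.034, 0.813, 0.0]
contact_force: [-2.3, -1.2, 4.8]
grip_width: 15.9
```

{"method": "step_arm", "body": {"deltas": [[1,0,0,0,0,0,1],[2,0,0,0,0,0,1],[2,0,0,0,0,0,1]]}}

```text
clock: 40.3
ee_pos: [560.8, -36.4, 303.8]
orientation: [3.034, 0.813, -0.0]
contact_force: [-2.8, -3.1, 5.5]
grip_width: 15.5
```

{"method": "step_arm", "body": {"deltas": [[1,0,0,0,0,0,1],[1,0,0,0,0,0,1],[1,0,0,0,0,0,1]]}}

```text
clock: 40.6
ee_pos: [561.6, -35.9, 303.8]
orientation: [3.034, 0.813, -0.0]
contact_force: [-3.7, -1.6, 6.3]
grip_width: 15.2
```

{"method": "step_arm", "body": {"deltas": [[1,0,0,0,0,0,1],[1,0,0,0,0,0,1],[1,0,0,0,0,0,1]]}}

```text
clock: 40.9
ee_pos: [562.4, -35.5, 303.9]
orientation: [3.034, 0.813, -0.001]
contact_force: [-3.6, -2.0, 7.1]
grip_width: 15.5
```

{"method": "step_arm", "body": {"deltas": [[1,0,-1,0,0,0,1],[1,0,-1,0,0,0,1],[1,0,-1,0,0,0,1]]}}

```text
clock: 41.2
ee_pos: [563.6, -34.7, 304.4]
orientation: [-3.034, -0.813, -0.0]
contact_force: [0.5, -0.4, 0.1]
grip_width: 15.5
```

{"method": "step_arm", "body": {"deltas": [[0.8,0,0,0,0,0,1],[0.8,0,0,0,0,0,1],[0.8,0,0,0,0,0,1]]}}

```text
clock: 41.5
ee_pos: [564.1, -34.4, 304.5]
orientation: [-3.034, -0.813, 0.0]
contact_force: [-0.6, -0.0, -0.9]
grip_width: 15.7
```

{"method": "step_arm", "body": {"deltas": [[0.8,0,0,0,0,0,1],[0.8,0,0,0,0,0,1],[0.8,0,0,0,0,0,1]]}}

```text
clock: 41.8
ee_pos: [564.8, -34.1, 304.6]
orientation: [3.034, 0.813, -0.0]
contact_force: [-0.2, -0.1, -0.3]
grip_width: 15.8
```

{"method": "step_arm", "body": {"deltas": [[0.8,0,0,0,0,0,1],[0.8,0,0,0,0,0,1],[0.8,0,0,0,0,0,1]]}}

```text
clock: 42.1
ee_pos: [565.6, -33.7, 304.7]
orientation: [3.034, 0.813, 0.0]
contact_force: [-0.3, 0.3, -0.0]
grip_width: 15.5
```

{"method": "step_arm", "body": {"deltas": [[0.8,0,0,0,0,0,1],[0.8,0,0,0,0,0,1],[0.8,0,0,0,0,0,1]]}}

```text
clock: 42.4
ee_pos: [566.3, -33.3, 304.7]
orientation: [3.034, 0.813, 0.0]
contact_force: [-0.9, -0.4, 0.5]
grip_width: 15.8
```

{"method": "step_arm", "body": {"deltas": [[0.8,0,0,0,0,0,1],[0.8,0,0,0,0,0,1],[0.8,0,0,0,0,0,1]]}}

```text
clock: 42.7
ee_pos: [566.9, -32.9, 304.7]
orientation: [3.034, 0.813, 0.0]
contact_force: [0.2, -0.8, -0.7]
grip_width: 15.6
```

Run:
```python
from h import *
s=bot.get_state();print(s['ee_pos'],s['contact_force'])
f=keep('wrist','e2c');g=cv2.cvtColor(f['image'],cv2.COLOR_RGB2GRAY)
print(proj(f,[[642.1,10.8,113],[642.1,10.8,104]]).round(1))
for v in range(60,140,2): print(v,''.join(' .:-=+*#%@'[::-1][min(9,int(t)//24)] for t in g[v,235:325]))
```

```text
[566.93438477 -32.87755024 304.67196275] [ 0.20846379 -0.80466599 -0.73447051]
[[274.7  97.8]
 [274.7  98.2]]
60 ----------------------------------------------------------------+%%%%%%%%%#####+++++++++**
62 ---------------------------------------------------------------=+%%%%%%#%%#%%##*+++*++++**
64 ---------------------------------------------------------------=*%%%#%##%%%%%#%*+++++++++*
66 ---------------------------------------------------------------=*%%%%%##%#%%%%#*++++++++*+
68 ---------------------------------------------------------------=#%%%%%%%%%%%%%%#*+++++++++
70 ---------------------------------------------------------------=*#%%%%%#%%%%%%%%*++++++++=
72 ---------------------------------------------------------------===+#%%%%%#%%%%%##+++++++*=
74 ---------------------------------------------------------------=+===*%%%%%%%%%%%#*+++++++=
76 ---------------------------------------------------------------=+==-:-+%%%#%%%%%#*+++++++-
78 ---------------------------------------------------------------===-::::=%%%%%%%##*+++++*=-
80 ----------------------------------------==-=---
[... 2089 characters left out ...]
#*+=======+*%%*****#+=-::::::::::::
126 --------------=========+*%%%############################*+=======+*%#******+=:::::::::::::
128 --------------==+======+#%%%%%#***######################*========+*#******#+::::::::::::::
130 --------------==+======+#%%%%%####**####################*========++******#+:::::::::::::::
132 --------------=========+*%%%%######**########***###**###*+=======+*#****#*-:::::::::::::::
134 --------------=========+*#%%######***##############**###*========+******#*=:::::::::::::::
136 --------------=========+*++*#####***####################*========+*******=::::::::::::::::
138 ---------------=+======+*++++*#########################%*==+===+==******=:::::::::::::::::
```

The clip's tips are level with the head (v≈94 against 97) while its back extends under the tines, so the fork rode up over this clip. Its tip has probably pitched up a little in the grip. I compare tine spacing across frames and check the E1 seat numerically.

Run:
```python
from h import *
for t in('fk3','e3c','e1a','e1b','e1c','e2a','e2c'):
    g=cv2.cvtColor(load(t)['image'],cv2.COLOR_RGB2GRAY).astype(int)
    print(t,' '.join(f'{x//10:d}' for x in g[100:130,254]))
g=cv2.cvtColor(load('e1c')['image'],cv2.COLOR_RGB2GRAY)
for v in range(60,126,2): print(v,''.join(' .:-=+*#%@'[::-1][min(9,int(t)//24)] for t in g[v,235:325]))
```

```text
fk3 14 14 14 14 14 14 14 14 14 14 15 15 15 15 15 15 16 16 16 15 15 15 15 15 15 15 15 15 15 15
e3c 6 6 6 6 6 6 5 8 10 12 12 12 12 12 12 12 12 12 12 12 12 12 12 12 12 12 12 12 13 12
e1a 20 20 20 21 17 4 7 12 14 14 14 14 14 16 15 14 15 14 14 14 14 14 14 14 14 14 14 14 14 14
e1b 6 8 7 8 8 7 8 11 14 14 13 13 14 15 15 16 15 13 13 13 13 13 13 13 13 14 13 14 13 13
e1c 8 7 7 7 6 9 13 13 11 12 12 12 13 15 14 13 13 13 12 13 12 12 12 12 12 12 12 12 12 12
e2a 10 9 5 4 4 4 5 10 13 13 13 13 13 13 12 12 13 12 13 13 12 13 13 13 13 12 12 12 13 13
e2c 15 15 13 8 5 6 6 11 12 12 12 12 12 12 12 12 12 12 12 12 12 12 11 12 12 12 12 12 12 12
60 %##%%%%#%%+-------------------------------------------------------------------------------
62 %#%%%%#%#%*=------------------------------------------------------------------------------
64 #%%%#%#%%%%=:-----------------------------------------------------------------------------
66 %#%%%%#%%%%+---------=*#=:----------------------------------=-----------------------------
68 %%%%%%##%%%+-------+####*=-------------------------------:-+#*=---------------------------
70 #%
[... 1939 characters left out ...]
%%*========+++=----:::::--:---:::::
112 --=*******#*-.:=======-=+*##******###*#######*##%%##%####+=======-=+=-----::-:::::::----::
114 ---=*********---====---=-.-*#***#########*######*####**+++=======-=++=--:::::---:::::::-:-
116 ----=+*****+*#+========+-..:-++*#*#**############****+++++=========++++++-:::--::-:-::::::
118 ::----+*******+========+=:-=-:-===+*++++++++++++++++++++++=========++++++++-:::--::--:-:::
120 :::----=***+**+========+=:-=========*++++=--=++++++++++==+=========+++++++-:::::----:--:-:
122 ::::----=+****+========+=:..:========+====----==++=---==-+=========++++++-:::::::::::::-:-
124 ::::::--:-+***+==========-:.:==========+=---------------=+=========+++++=:::::::::::::::-:
```

E1 is home: tips at v≈68 and back at v≈116 put the bore at ≈91, against a head centre of ≈89. For E2 the tines were simply too high at contact. I lift, back off and re-push about 2 mm lower.

{"method": "step_arm", "body": {"deltas": [[0,0,-10,0,0,0,1],[0,0,-15,0,0,0,1],[-25,0,-15,0,0,0,1],[-28,0,-15,0,0,0,1],[-28,0,-8,0,0,0,1],[-28,0,-2,0,0,0,1],[-28,0,1.5,0,0,0,1],[-28,0,1.5,0,0,0,1],[-28,0,1.5,0,0,0,1],[-28,0,1.5,0,0,0,1]]}}

```text
clock: 43.75
ee_pos: [542.9, -46.8, 303.2]
orientation: [3.034, 0.813, 0.0]
contact_force: [-0.3, 0.1, -0.9]
grip_width: 15.7
```

Run:
```python
from h import *
s=bot.get_state();print(s['ee_pos'],s['contact_force'])
delta([564.4,-34,302],30)
f=keep('wrist','e2d');g=cv2.cvtColor(f['image'],cv2.COLOR_RGB2GRAY)
print(proj(f,[[642.1,10.8,113],[642.1,10.8,104]]).round(1))
for v in range(30,126,3): print(v,''.join(' .:-=+*#%@'[::-1][min(9,int(t)//24)] for t in g[v,235:325]))
```

```text
[542.92161298 -46.79376606 303.17149892] [-0.34347633  0.12703766 -0.89193453]
row [25.  -0.3  1.2] [ 0.0001 -0.      0.0002] rows>= 1.0
[[274.7  36.9]
 [274.7  40.5]]
30 --------------------------===-=========================---------+===-:::::::#%%%%##*++++++
33 -------------------------============================+===--+#+=====-::::::::-*%%%#**+++++=
36 ------------------+###+-==+===========================+==+##*###*=====-::::::-#%##**+++++-
39 ----------------=#######*==+==========================+####*###+-====-:::::::-*%###*++++=-
42 -------------------*######**=========================+#%%%###+=====-:::::::::-#%#***++++=:
45 ----------------====+#***#**#+======================+%%%%##***###*====:::::::-%%#*++++++-:
48 ----------------+########**#*##*=================+#%%%###%#%##*##*===-:::::::-%##*+=+++=::
51 ----------------+#######%%%%%%%%%%#*++=====+++*##**##******%*####*=====::::::=%#**++++=-::
54 ----------------=#*#*##*+++***++++++***###*****+++++**++++*%%####*====-:::::-+%#**#*+=-:::
57 ----------------=###**##**=--=++**++**+*******+****++++++*%%%#*###+====-:::-*%#****
[... 1383 characters left out ...]
%%%%#***-::::::::::::::::::::::::::
105 -----------------------------+*+*%%%%%%%%%%%%%%%%%%%##%%%#**+-::::::::::::::::::::::::::::
108 ----------------====+++----++*#%%%%%%%%%%%%%#%%%%%%%%%##***++=+=-:::::::::::::::::::::::::
111 --------------=+=======+**#%%%%#%%%%%%%%%%%%%%%%%%%%%#**++=======+-:::::::::::::::::::::::
114 --------------=======--+#%%##%%%%%%%%%%%%%%#%%%%%%%#*+=:-+=======+=:::::::::::::::::::::::
117 --------------=========+#%%%%%%%%%%%%%%%%%%%%%%%#**+=-::-+==========::::::::::::::::::::::
120 ------------+*+========+#%%%#%%%%%%%%#%%%%%%%##**==:::::-+=============-::::::::::::::::::
123 --------+###%%+=========*%%%%%%%%%%%%%%%%%#***+=-:::::::-+=============-::::::::::::::::::
```

The clip stays square and centred before the axle, with its back at v≈88. I lower 1.5 mm and push.

{"method": "step_arm", "body": {"deltas": [[0,0,1.5,0,0,0,1],[0,0,1.5,0,0,0,1],[4,0,1.5,0,0,0,1],[8,0,1.5,0,0,0,1],[10,0,1.5,0,0,0,1],[12,0,1.5,0,0,0,1],[13,0,1.5,0,0,0,1],[14,0,1.5,0,0,0,1]]}}

```text
clock: 44.6
ee_pos: [554.8, -39.8, 301.6]
orientation: [3.034, 0.813, -0.0]
contact_force: [0.7, -0.2, -0.7]
grip_width: 15.7
```

{"method": "step_arm", "body": {"deltas": [[1,0,0,0,0,0,1],[2,0,0,0,0,0,1],[2,0,0,0,0,0,1]]}}

```text
clock: 44.9
ee_pos: [556.3, -39.1, 301.6]
orientation: [3.034, 0.813, -0.001]
contact_force: [-1.7, -1.8, -1.4]
grip_width: 15.7
```

{"method": "step_arm", "body": {"deltas": [[1,0,0,0,0,0,1],[2,0,0,0,0,0,1],[2,0,0,0,0,0,1]]}}

```text
clock: 45.2
ee_pos: [558.6, -37.8, 301.7]
orientation: [3.034, 0.813, 0.001]
contact_force: [0.2, -0.8, -0.8]
grip_width: 15.7
```

{"method": "step_arm", "body": {"deltas": [[1,0,0,0,0,0,1],[2,0,0,0,0,0,1],[2,0,0,0,0,0,1]]}}

```text
clock: 45.5
ee_pos: [560.3, -36.7, 301.7]
orientation: [3.034, 0.813, 0.001]
contact_force: [-0.0, -0.1, -1.6]
grip_width: 15.7
```

{"method": "step_arm", "body": {"deltas": [[1,0,0,0,0,0,1],[2,0,0,0,0,0,1],[2,0,0,0,0,0,1]]}}

```text
clock: 45.8
ee_pos: [561.9, -35.8, 301.7]
orientation: [3.034, 0.813, 0.0]
contact_force: [-0.1, 0.4, -1.5]
grip_width: 15.8
```

Same signature as the earlier seatings. I continue to the stop.

{"method": "step_arm", "body": {"deltas": [[1,0,0,0,0,0,1],[1,0,0,0,0,0,1],[1,0,0,0,0,0,1]]}}

```text
clock: 46.1
ee_pos: [562.6, -35.4, 301.7]
orientation: [3.034, 0.813, 0.0]
contact_force: [0.1, 0.2, -1.1]
grip_width: 15.4
```

{"method": "step_arm", "body": {"deltas": [[1,0,0,0,0,0,1],[1,0,0,0,0,0,1],[1,0,0,0,0,0,1]]}}

```text
clock: 46.4
ee_pos: [563.2, -35.0, 301.5]
orientation: [3.035, 0.813, -0.001]
contact_force: [-1.7, -1.7, -0.5]
grip_width: 15.6
```

{"method": "step_arm", "body": {"deltas": [[0.8,0,0,0,0,0,1],[0.8,0,0,0,0,0,1],[0.8,0,0,0,0,0,1]]}}

```text
clock: 46.7
ee_pos: [563.6, -34.7, 301.5]
orientation: [3.034, 0.813, -0.003]
contact_force: [-4.2, -3.4, 0.0]
grip_width: 15.8
```

{"method": "step_arm", "body": {"deltas": [[0.7,0,0,0,0,0,1],[0.7,0,0,0,0,0,1],[0.7,0,0,0,0,0,1]]}}

```text
clock: 47.0
ee_pos: [563.9, -34.5, 301.4]
orientation: [3.034, 0.813, -0.004]
contact_force: [-5.5, -3.5, 1.5]
grip_width: 15.7
```

End stop reached again at the expected place. I back off, rise, and take an overview picture.

{"method": "step_arm", "body": {"deltas": [[-10,0,0,0,0,0,1],[-25,0,0,0,0,0,1],[-25,0,-40,0,0,0,1],[-25,0,-90,0,0,0,1],[-45,-50,-90,0,0,0.4,1],[-45,-50,-90,0,0,0.4,1],[-45,-50,-90,0,0,0.4,1],[-45,-50,-90,0,0,0.4,1],[-45,-50,-90,0,0,0.4,1]]}}

```text
clock: 47.9
ee_pos: [500.5, -13.6, 391.8]
orientation: [3.135, 0.198, 0.001]
contact_force: [0.1, 0.2, -0.9]
grip_width: 15.6
```

Run:
```python
from h import *
f=keep('wrist','chk');print(tool()[0])
im=cv2.imread('pics/chk.png');E=np.array([[585.5,100.6],[580.9,35.1],[648.9,117.1],[642.1,10.8],[684.1,61.5]])
p=proj(f,np.c_[E,np.full(5,105)]).round().astype(int);print(p.tolist())
x0,y0=np.maximum(p.min(0)-25,0);x1,y1=p.max(0)+25
c=im[y0:y1,x0:x1];s=min(800/c.shape[1],600/c.shape[0]);cv2.imwrite('pics/chk_c.png',cv2.resize(c,None,fx=s,fy=s));print(x0,y0,s)
delta([474.1,-292.2,390],8.9)
```

```text
[500.66491048 -13.61365159 391.65665846]
[[145, 85], [228, 102], [123, -11], [267, 21], [202, -57]]
98 0 4.123711340206185
row [-61.3 273.1   1.6] [ 0.     -0.0004 -0.0296] rows>= 6.0
```

View pics/chk_c.png

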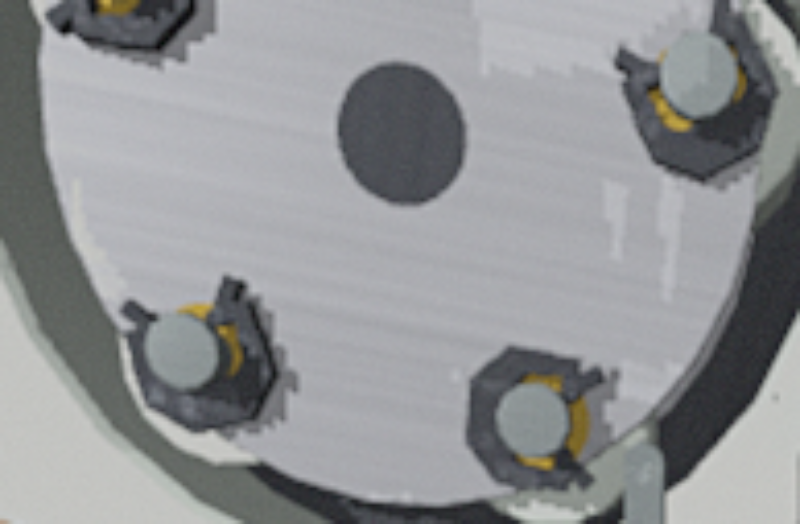

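The picture shows E1 at (185,350), E2 at (700,75) and the fitted one at (535,420) all with clips seated. E3 was seen home before. Now the fork goes back.

{"method": "step_arm", "body": {"deltas": [[-61,273,0,0,0,-0.03,1],[-61,273,0,0,0,-0.03,1],[-61,273,0,0,0,-0.03,1],[-61,273,0,0,0,-0.03,1],[-61,273,0,0,0,-0.03,1],[-61,273,0,0,0,-0.03,1],[-61,273,0,0,0,-0.03,1],[-61,273,0,0,0,-0.03,1],[-61,273,50,0,0,-0.03,1],[-61,273,100,0,0,-0.03,1],[-61,273,100,0,0,-0.03,1],[-61,273,100,0,0,-0.03,1]]}}

```text
clock: 49.15
ee_pos: [473.9, -290.5, 291.7]
orientation: [-3.13, -0.244, 0.003]
contact_force: [-0.4, 0.2, -0.8]
grip_width: 15.7
```

```bash
python3 -c "
from h import *
print(tool()[0]);delta([474.1,-292.2,208.5],8.9)"
```

```text
[ 473.93485375 -290.4816976   291.67970049]
row [ 0.   1.9 83.2] [-0.0022  0.0018  0.0001] rows>= 2.0
```

{"method": "step_arm", "body": {"deltas": [[0,1.5,25,0,0,0,1],[0,1.5,50,0,0,0,1],[0,1.5,65,0,0,0,1],[0,1.5,75,0,0,0,1],[0,1.5,80,0,0,0,1],[0,1.5,83,0,0,0,1],[0,1.5,83,0,0,0,1]]}}

```text
clock: 49.85
ee_pos: [474.6, -293.5, 209.5]
orientation: [3.131, 0.241, 0.002]
contact_force: [-0.3, 0.6, -1.0]
grip_width: 16.1
```

```bash
python3 -c "
from h import *
s=bot.get_state();print(s['contact_force']);delta([474.1,-292.2,207.5],8.9)"
```

```text
[-0.30723927  0.64750622 -1.04581291]
row [-0.3 -1.3  2. ] [ 0.0011 -0.0009 -0.0014] rows>= 1.0
```

{"method": "step_arm", "body": {"deltas": [[0,-0.8,1,0,0,0,1],[0,-0.8,2,0,0,0,1],[0,-0.8,2.5,0,0,0,1],[0,-0.8,2.5,0,0,0,1]]}}

```text
clock: 50.25
ee_pos: [474.5, -292.7, 207.7]
orientation: [3.131, 0.241, 0.002]
contact_force: [-0.7, 1.9, 10.7]
grip_width: 15.7
```

{"method": "step_arm", "body": {"deltas": [[0,0,0,0,0,0,0],[0,0,0,0,0,0,0],[0,0,0,0,0,0,0],[0,0,0,0,0,0,0],[0,0,-20,0,0,0,0],[0,0,-60,0,0,0,0],[0,0,-100,0,0,0,0],[0,0,-130,0,0,0,0],[0,0,-170,0,0,0,0],[0,0,-185,0,0,0,0],[0,0,-185,0,0,0,0]]}}

```text
clock: 51.35
ee_pos: [474.7, -293.0, 393.9]
orientation: [3.128, 0.241, 0.006]
contact_force: [-0.0, 0.2, 0.4]
grip_width: 43.9
```

Run:
```python
from h import *
f=keep('wrist','fend');print(tool()[0])
g=f['image'];p=proj(f,[[475,-292.3,56],[420.6,-300.7,56],[554,-280,7]]).round();print(p)
m=(g.max(2)<50).astype('uint8');n,l,st,ce=cv2.connectedComponentsWithStats(m)
for i in range(1,n):
    if st[i,4]>300:
        v,u=np.nonzero(l==i);W=ray(f,np.c_[u,v],56)[:,:2].astype(np.float32);r=cv2.minAreaRect(W)
        if max(r[1])<130: print(st[i].tolist(),np.round(cv2.boxPoints(r),1).tolist())
# dial estimate
a=np.array([628.2,65.1]);py=np.array([.2267,.974]);print('dial',a-157*py)
```

```text
[ 474.13657776 -292.59023214  391.89927476]
[[273. 190.]
 [273. 240.]
 [273. 109.]]
[0, 0, 55, 47, 2215] [[571.0999755859375, -30.399999618530273], [579.0, -80.4000015258789], [614.9000244140625, -74.69999694824219], [607.0, -24.700000762939453]]
[267, 159, 14, 80, 1104] [[421.29998779296875, -293.79998779296875], [423.5, -307.70001220703125], [508.29998779296875, -294.5], [506.20001220703125, -280.6000061035156]]
[512, 239, 48, 60, 1350] [[388.1000061035156, -585.5], [405.8999938964844, -636.0999755859375], [474.1000061035156, -612.0], [456.29998779296875, -561.5]]
[187, 244, 50, 88, 1118] [[275.8999938964844, -249.89999389648438], [397.20001220703125, -293.3999938964844], [409.6000061035156, -258.6000061035156], [288.3999938964844, -215.10000610351562]]
[314, 244, 28, 84, 943] [[315.6000061035156, -375.0], [323.20001220703125, -398.79998779296875], [428.29998779296875, -365.20001220703125], [420.6000061035156, -341.3999938964844]]
[0, 290, 37, 41, 665] [[255.6999969482422, 3.0999999046325684], [262.8999938964844, -40.29999923706055], [316.1000061035156, -31.5], [309.0, 11.899999618530273]]
dial [592.6081 -87.818 ]
```

The fork is back within about 1 mm of where it started (back end x≈422, same lateral position). Next, I look at the dial from above.

```bash
python3 -c "
from h import *
delta([592.6,-87.8,420],104)"
```

```text
row [ 148.4 -184.2  -28.2] [ 2.4000e-03  3.0000e-04 -1.6616e+00] rows>= 12.0
```

{"method": "step_arm", "body": {"deltas": [[148,-184,-28,0,0,-1.66,0],[148,-184,-28,0,0,-1.66,0],[148,-184,-28,0,0,-1.66,0],[148,-184,-28,0,0,-1.66,0],[148,-184,-28,0,0,-1.66,0],[148,-184,-28,0,0,-1.66,0],[148,-184,-28,0,0,-1.66,0],[148,-184,-28,0,0,-1.66,0],[148,-184,-28,0,0,-1.66,0],[148,-184,-28,0,0,-1.66,0],[148,-184,-28,0,0,-1.66,0],[148,-184,-28,0,0,-1.66,0]]}}

```text
clock: 52.6
ee_pos: [591.6, -87.9, 416.8]
orientation: [-1.932, -2.473, 0.003]
contact_force: [0.2, 0.2, -0.4]
grip_width: 44.1
```

```bash
cat > dial.py <<'E'
from h import *
def dial(tag):
    f=keep('wrist',tag);im=f['image'];print(tool()[0],bot.get_state()['joint_pos'].round(2))
    u0,v0=proj(f,[[592.6,-87.8,144]])[0].astype(int);print('exp',u0,v0)
    D=im.max(2);m=np.zeros(D.shape,'uint8');r=45;m[v0-r:v0+r,u0-r:u0+r]=D[v0-r:v0+r,u0-r:u0+r]<60
    n,l,st,ce=cv2.connectedComponentsWithStats(m)
    for i in range(1,n):
        if st[i,4]>60:
            v,u=np.nonzero(l==i);z=100 if st[i,4]<260 else 144
            W=ray(f,np.c_[u,v],z)[:,:2].astype(np.float32);b=cv2.minAreaRect(W);print('dark',st[i].tolist(),z,np.round(W.mean(0),1),np.round(cv2.boxPoints(b),1).tolist())
            if z==144:
                h=np.zeros_like(m);cv2.fillPoly(h,[cv2.convexHull(np.c_[u,v].astype(np.int32))],1)
                h=cv2.erode(h,np.ones((3,3),np.uint8));w=h&(im.min(2)>120);v,u=np.nonzero(w)
                if len(u)>5:
                    W=ray(f,np.c_[u,v],144)[:,:2].astype(np.float32);line=cv2.fitLine(W,cv2.DIST_L2,0,.01,.01).ravel();print('white',len(u),W.mean(0).round(1),np.degrees(np.arctan2(line[1],line[0])).round(1),cv2.minAreaRect(W))
    return f
if __name__=='__main__':
    import sys;f=dial(sys.argv[1]);g=cv2.cvtColor(f['image'],cv2.COLOR_RGB2GRAY);u0,v0=proj(f,[[592.6,-87.8,144]])[0].astype(int)
    for v in range(v0-66,v0+66,3): print(v,''.join(' .:-=+*#%@'[::-1][min(9,int(t)//24)] for t in g[v,u0-64:u0+64:2]))
E
python3 dial.py d1
```

```text
[591.66826508 -87.8833648  417.11451392] [-0.26  0.35  1.5  -0.    1.3  -0.5 ]
exp 276 209
dark [255, 177, 46, 55, 1679] 144 [591.4 -80.6] [[567.7999877929688, -102.0999984741211], [604.7000122070312, -108.19999694824219], [612.2000122070312, -62.900001525878906], [575.2999877929688, -56.79999923706055]]
white 72 [591.4 -83. ] -60.3 ((596.1964721679688, -85.68291473388672), (20.23112678527832, 30.657209396362305), 2.994249105453491)
143 ::::::::::::::::::::::::::::::::::::::::::::::::::::::::::::::::
146 ::::::::::::::::::::::::::::::::::::::::::::::::::::::::::::::::
149 ::::::::::::::::::::::::::::::::::::::::::::::::::::::::::::::::
152 :::::::::::::::::::::::::::::::--:::::::::::::::::::::::::::::::
155 :::::::::::::::::::::::::::::::-=:::::::::::::::::::::::::::::::
158 ::::::::::::::::::::::::::::::::-:::::::::-#::::::::::::::::::::
161 :::::::::::::::::::::%::::::::::::::::::::@:::::::::::::::::::::
164 ::::::::::::::::::::::*:::-==--:::::--=-::::::::::::::::::::::::
167 ::::::::::::::::::::::::--:-::::-:-:::-::--:::::::::::%@#:::::::
170 :::::::::::::::::::::--:-::::::-::-:--
[... 1672 characters left out ...]
@%%%@*::::
245 ++=#%%%%%%%@#*******#***#*****+-:::::::::::::::::::-@#%%%%%%+:::
248 =++%%%%%%%@@#***#*****************-::::::::::::::::-@@%%%%%%%-::
251 ==%%%%%%%%@@#************************=:::::::::::::-@@%%%%%%%#.:
254 =+%%%%%%%%@@*+**************************=::::::::::-@@@%%%%%%%+:
257 +%%%%%%%%@@@#+++++###**********************+:::::::=@@@@%%%%%%%:
260 #%%%%%%%%@@@#++++++++*#***********************+::::=@@@@@%%%%%%*
263 %%%%%%%%@@%@%++++++++++++********************++=++-+@@@%@%%%%%%@
266 %%%%%%%%@@@@%+++++++++++++=+*****************=++++=%@@@@@%%%%%%%
269 %%%%%%%@@@@@%++++++++++++++++++************+===++++@@@@@%%%%%%%%
272 %%%%%%%@@@@@@+++++++++++++++++++++++******+++==++++@@@@@@@%%%%%%
```

The bar's white line runs from (273,190) to (277,207), on the upper half of the bar in the image. The broad mark is at about (318,171). I'll compute the angles.

```bash
cat > ptr.py <<'E'
from h import *
def run(tag,box,mb):
    f=load(tag);im=f['image'];o={}
    for k,(u0,v0,u1,v1),z,fn in(('white',box,144,lambda a:a.min(2)>100),('mark',mb,100,lambda a:a.max(2)<70)):
        v,u=np.nonzero(fn(im[v0:v1,u0:u1]));W=ray(f,np.c_[u+u0,v+v0],z)[:,:2];c=W.mean(0);_,s,V=np.linalg.svd(W-c,full_matrices=False)
        p=(W-c)@V[0];o[k]=c;print(k,len(u),c.round(1),'az',np.degrees(np.arctan2(V[0][1],V[0][0])).round(1),'len',np.ptp(p).round(1))
    return o
E
python3 -c "
from ptr import *
o=run('d1',(266,187,284,209),(306,163,330,180))
for D in ([592.6,-87.8],):
    for k in o: d=o[k]-D;print(k,np.degrees(np.arctan2(d[1],d[0])).round(1),np.linalg.norm(d).round(1))
f=load('d1');print(proj(f,[[592.6,-87.8,144],[592.6,-87.8,100]]).round(1))
# collar centre: grey disc edges at row
"
```

```text
white 57 [588.9 -78.4] az -66.5 len 15.7
mark 73 [624.1 -55.2] az -133.0 len 15.1
white 111.5 10.1
mark 46.0 45.3
[[276.8 209.8]
 [276.7 195.6]]
```

The pointer is at azimuth ≈113.3° and the index mark at ≈46.6°, at radius 45.3 mm as stated. The turn is about 1.165 rad clockwise.

```bash
python3 -c "
from h import *
delta([592.7,-87.8,300],113.2)"
```

```text
row [ -0.3   1.4 117.1] [-0.0029 -0.0018 -0.1641] rows>= 3.0
```

{"method": "step_arm", "body": {"deltas": [[0,1,0,0,0,-0.164,0],[0,1,20,0,0,-0.164,0],[0,1,55,0,0,-0.164,0],[0,1,85,0,0,-0.164,0],[0,1,105,0,0,-0.164,0],[0,1,113,0,0,-0.164,0],[0,1,116,0,0,-0.164,0],[0,1,116,0,0,-0.164,0]]}}

```text
clock: 53.45
ee_pos: [593.3, -87.8, 303.3]
orientation: [1.728, 2.623, -0.0]
contact_force: [0.6, -0.7, -0.1]
grip_width: 43.9
```

```bash
python3 -c "
from h import *
s=bot.get_state();print(s['contact_force'],s['joint_pos'].round(2));delta([592.7,-87.8,300],113.2)"
```

```text
[ 0.64988035 -0.74366685 -0.14123562] [-0.26  0.46  1.62 -0.    1.06 -0.67]
row [ 0.2 -0.5  3.3] [0.     0.0001 0.0007] rows>= 1.0
```

{"method": "step_arm", "body": {"deltas": [[0,-0.5,3,0,0,0,0],[0,-0.5,3,0,0,0,1],[0,-0.5,3,0,0,0,1],[0,-0.5,3,0,0,0,1],[0,-0.5,3,0,0,0,1]], "newtons": 25}}

```text
clock: 53.95
ee_pos: [592.7, -88.0, 300.5]
orientation: [1.727, 2.624, 0.0]
contact_force: [0.2, -0.5, -0.2]
grip_width: 15.6
```

{"method": "step_arm", "body": {"deltas": [[0,0,0,0,0,0.12,1],[0,0,0,0,0,0.24,1],[0,0,0,0,0,0.36,1],[0,0,0,0,0,0.48,1],[0,0,0,0,0,0.6,1],[0,0,0,0,0,0.72,1],[0,0,0,0,0,0.84,1],[0,0,0,0,0,0.96,1],[0,0,0,0,0,1.08,1],[0,0,0,0,0,1.165,1],[0,0,0,0,0,1.165,1],[0,0,0,0,0,1.165,1]]}}

```text
clock: 55.15
ee_pos: [593.0, -88.1, 300.5]
orientation: [2.884, 1.245, 0.001]
contact_force: [1.5, -0.5, 1.0]
grip_width: 14.0
```

{"method": "step_arm", "body": {"deltas": [[0,0,0,0,0,0,1],[0,0,0,0,0,0,1],[0,0,0,0,0,0,0],[0,0,0,0,0,0,0],[0,0,0,0,0,0,0],[0,0,-30,0,0,0,0],[0,0,-70,0,0,0,0],[0,0,-110,0,0,0,0],[0,0,-120,0,0,0,0],[0,0,-120,0,0,0,0],[0,0,-120,0,0,0,0]]}}

```text
clock: 56.25
ee_pos: [592.0, -87.8, 418.8]
orientation: [-2.885, -1.241, 0.003]
contact_force: [0.1, -0.2, -0.0]
grip_width: 44.0
```

```bash
python3 dial.py d2
```

```text
[591.85746094 -87.72964234 418.20441037] [-0.26  0.35  1.5  -0.    1.3   0.5 ]
exp 276 207
dark [255, 174, 45, 55, 1673] 144 [598.5 -82.6] [[569.0999755859375, -70.30000305175781], [579.2999877929688, -106.5999984741211], [623.2000122070312, -94.30000305175781], [612.9000244140625, -57.900001525878906]]
white 84 [595.7 -84.8] 41.0 ((591.685302734375, -85.29065704345703), (31.883934020996094, 19.532514572143555), 66.36603546142578)
141 :::::::::::::::::::::::::::::::=@@.:::::::::::::::::::::::::::::
144 :::::::::::::::::::::::::::::::=%@.:::::::::::::::::::::::::::::
147 :::::::::::::::::::::::::::::::=%@::::::::::::::::::::::::::::::
150 :::::::::::::::::::::::::::::::=@@::::::::::::::::::::::::::::::
153 :::::::::::::::::::::::::::::::=@@::::::::::::::::::::::::::::::
156 :::::::::::::::::::::*.:::::::::--:::::::::=-:::::::::::::::::::
159 ::::::::::::::::::::::%.::::::::::::::::::-+::::::::::::::::::::
162 ::::::::::::::::::::::::::---::::--------:::::::::::::::::::::::
165 :::::::::::::::::::::::--:::::--------:::==:::::::::::::::::::::
168 :::::::::::::::::::::--:-:::::---------:
[... 1670 characters left out ...]
*###**##*+
243 ::::@%%%%%-+-::::::::::::::::::::::-****************%#%%%%%%*+++
246 ::.%%%%%%%@@-::::::::::::::::::.-+*****************#@%%%%%%%%+++
249 ::-%%%%%%%@@-::::::::::::::::-*#*******************#@@%%%%%%%#++
252 ::%%%%%%%%@@-::::::::::::::+#**********************#@@@%%%%%%%++
255 .+%%%%%%%@@@-:::::::::::=#************************=+@%@%%%%%%%#+
258 :%%%%%%%%@@@+::::::::-##*********************++====*@@@%%%%%%%%*
261 %%%%%%%%%@@@+:::::-+**********************=+=======*@@@%%%%%%%%%
264 %%%%%%%%@@@@*.:-+#*********************+*++====+===#@@@@%%%#%%%%
267 %%%%%%%@@@@@#-+++*********************++++++=======#@@@%%%%%%%%%
270 %%%#%%%@@@@@@+++++*****************++++++++++++====%@@@@@@%%%%%%
```

The pointer line (u≈276, v 186–204) and the broad mark (u≈277, v 141–153) are in line. One last numeric check, then I hand in.

Run:
```python
from ptr import *
o=run('d2',(268,184,286,206),(266,130,288,156))
for k in o: d=o[k]-np.array([592.7,-87.8]);print(k,np.degrees(np.arctan2(d[1],d[0])).round(1),np.linalg.norm(d).round(1))
a=cv2.imread('pics/top0.png').astype(int);keep('top','top9');b=cv2.imread('pics/top9.png').astype(int)
d=(np.abs(a-b).max(2)>60).astype('uint8');d=cv2.morphologyEx(d,cv2.MORPH_OPEN,np.ones((2,2),np.uint8));n,l,st,_=cv2.connectedComponentsWithStats(d)
print([s.tolist() for s in st[1:] if s[4]>8])
s=bot.get_state();print(s['clock'],s['contact_force'],s['grip_width'])
bot.job_done()
```

```text
white 57 [600.9 -80.2] az -133.3 len 15.6
mark 64 [623.8 -55.5] az -133.3 len 13.9
white 42.9 11.2
mark 46.1 44.8
[[108, 123, 275, 297, 25232], [260, 173, 8, 8, 36], [277, 189, 9, 6, 27], [246, 207, 9, 7, 30], [197, 238, 9, 8, 43], [176, 242, 5, 6, 15], [372, 244, 5, 18, 37], [376, 246, 2, 5, 10], [174, 264, 6, 6, 17], [12, 333, 68, 87, 3172], [255, 381, 7, 8, 41], [305, 382, 8, 8, 48], [242, 390, 6, 3, 15], [266, 407, 6, 5, 15], [0, 416, 6, 4, 18]]
56.35 [0.03030169 0.35086514 0.25776397] 44.111579106230344
the job is handed in; nothing more can be done
```

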